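Line up the sample bottles under the storeroom lamp

ROBOT

A 7-joint arm with a two-finger parallel gripper is mounted at the origin on the work surface. World frame = base frame: x ahead of the robot, y to its left, z up, the work surface at z = 0. Lengths are in m, angles in degrees, forces in N, time in s.
With the tool pointing down it reaches from about 0.425 to 0.875 m from the base axis. Payload 4.7 kg.
Tool frame: the origin (TCP) lies at the very end of the fingers, on their centre line; the grasp point (between the pads) lies 19 mm behind it (pinch_z is the distance from the TCP to the grasp point, in m); z points along the fingers, y is the direction in which the jaws open and shut (so a half turn about z gives the same grasp; the last joint's range is limited). The gripper opens to 87 mm and grips with 3 to 60 N. Pads are 19 mm wide; open, the fingers measure 117 mm over their backs; the gripper's body (75 mm by 190 mm) begins 51 mm behind the grasp point.
Start: joints at [73.344, 18.392, -4.016, 83.108, 1.295, 78.541, -3.26], TCP at [0.195, -0.62, 0.223] pointing down, gripper open.
Joint ranges: [-163.93, 163.93], [-17.29, 119.83], [-79.2, 71.16], [3.27, 140.29], [-89.18, 269.18], [5.43, 117.66], [-154.24, 154.24]. Speed limits (degrees/s): [147.25, 147.25, 180, 180, 180, 180, 180].

INTERFACE

Orientations are given as [roll, pitch, yaw] about the fixed x, y, z axes, in that order (R = Rz(yaw) Ry(pitch) Rx(roll)).
In Python, from cell import get_obs, read_camera, camera_params, sign_off, pinch_z gives the robot as it stands.
- The arm moves only by the shell command python3 -m handwheel 'ROWS' [FORCE]. ROWS is JSON, a list of rows, each a list of 5 numbers: the finger opening in m, from 0 to 0.087, then the shift along the tool's x, y, z in m, then the turn about the tool's z in rad. In form: [[jaw, tx, ty, tz, twist], ...]. A call has 1 to 20 rows; each row is the pose to reach, as a shift and turn from the pose commanded when the call began, along the tool's axes at that moment; what a row does not reach only later rows make up. A row lasts 1/10 s, in which the tool goes at most 50 mm and 8.59 degrees, less where a joint would pass 70% of its speed; a pose out of reach is approached as far as the arm can. A call with a gripper value outside its range is refused whole. The fingers move at their own pace and stop on an object; FORCE is the grip in N (left out, the last holds). Time passes only in rows, so rows that repeat a pose let the fingers close. It gives the time, the measured TCP pose, the force and the opening at its end, in the units of the state.
- get_obs(): the state, without advancing time (a new reading comes with each control period).
- read_camera(name): name is "scene" or "top" or "wrist"; returns the picture (420x560x3 uint8, blue, green, red); there is no depth.
- camera_params(name): a dict with "camera_matrix" (3x3 intrinsics, pixels), "R" (3x3) and "t" (3): a world point X has camera coordinates R X + t. Camera axes: x right, y down, z forward; pixel columns grow to the right and rows downward; lengths in m; the calibration is good to about 2 mm. The wrist camera is an equidistant fisheye: a pixel r from the principal point sees the ray r / f radians off the axis. A picture is of the moment at which its call begins: read the wrist's pose just before it. camera_params takes no time and is no camera call; for the wrist camera it gives the pose at the moment of the call.
- sign_off(): hands the job in, once; it reports no verdict.
The state is a dict: "time_s": time; "qpos": joint angles; "joint_velocities": joint speeds; "effort": joint torques, N m; "tool_pos": TCP position; "tool_rot": TCP orientation; "force": force on the tool from outside, world axes, zero at the start; "wrist_torque": the same for the moment, N m; "grip_width": finger opening in m.
Only numpy, scipy, OpenCV 4.12 (cv2) and the standard library are available. Lean on these libraries where they do the work, as an engineer would, in place of code of your own. Each camera call takes 0.05 s, during which the arm holds its last target.

TASK

Swing the inspection lamp right clear of the sample tray to the left, then slide the bottles about the tray, one at a time through the empty places and never lifting them out, until all of them stand in the front row (nearest the robot) in order of size, smallest at the left and largest at the right as the robot sees them; gaps between them do not matter. Then swing the lamp back over the middle of the tray, pull its switch knob fully out, leave it on for a good three seconds while the stock picture is taken, and push the knob fully home again. Leave the other things on the bench where they are.

Things in the scene. Friction and masses are not known exactly. Their poses are not given: they have to be found in the camera images.
- tray: Fixed aluminium tray, origin at the centre of its underside. z up, y to the left along its length, x away from the robot. Floor top at 8 mm, inside 160 (x) by 320 mm (y), walls 10 mm thick, 22 mm high. 2 rows of 4 places, 80 mm pitch, no walls between: front row x = -40 mm, back row x = +40; columns y = +120, +40, -40, -120 mm (left to right). Slippery: bottle feet slide on it at friction 0.2.
- ref_block (a point): Top centre of the fixed grey reference block, 72 x 72 mm, top 30 mm over the table, that fills the tray place at tray x = +40, y = -120 mm (back row, right end). The other seven places are usable.
- lamp_arm (a joint): Swing angle of the lamp arm about its upright post, rad. 0 (a stop): lamp head over the middle of the tray. It grows as the head swings to the left (clockwise from above) and off the tray, to a stop at 1.75. Stays where it is left (friction, under 1 N at the head).
- lamp_grip (a point): Centre of the upright round black grip, 24 mm diameter, 60 mm tall, on top of the lamp head; 228 mm over the table, moving on a circle of radius 214 mm about lamp_hinge. The head below it is a white disc 100 mm across, 172 to 198 mm over the table; a flat arm 20 mm wide (top at 204 mm) joins it to the post.
- lamp_hinge (a point): Point on the vertical swing axis of the lamp (its fixed post behind the tray, 22 mm thick, on a round foot 84 mm across), at the height of lamp_grip.
- knob (a joint): How far the lamp switch knob is pulled up, m: 0 fully home (off), 0.018 at its outer stop (on). It stays where it is left (friction about 4 N).
- knob_mid (a point): Centre of the round black push-pull knob, 28 mm diameter and 38 mm tall, upright axis, on top of a grey switch box (100 x 90 mm, 55 mm high, with a 3 mm steel collar) to the right of the tray. With the knob home this point is 79 mm over the table; knob underside 60, top 98 mm. It moves straight up when pulled.
- bottle1_mid (a point): Centre (half-way up) of white square bottle no. 1 in size (1 smallest, 5 largest; 3 or 4 of them are present). 72 mm high: grey sliding foot 70 x 70 x 10 mm, body 36 x 36 x 26 mm, square cap 26 x 26 x 36 mm to grip; cap top 36 mm, cap underside 0 mm above this point. Sides along its x and y, at first the tray's. About 160 g.
- bottle2_mid (a point): Centre (half-way up) of white square bottle no. 2 in size (1 smallest, 5 largest; 3 or 4 of them are present). 79 mm high: grey sliding foot 70 x 70 x 10 mm, body 42 x 42 x 33 mm, square cap 26 x 26 x 36 mm to grip; cap top 39.5 mm, cap underside 3.5 mm above this point. Sides along its x and y, at first the tray's. About 200 g.
- bottle3_mid (a point): Centre (half-way up) of white square bottle no. 3 in size (1 smallest, 5 largest; 3 or 4 of them are present). 86 mm high: grey sliding foot 70 x 70 x 10 mm, body 48 x 48 x 40 mm, square cap 26 x 26 x 36 mm to grip; cap top 43 mm, cap underside 7 mm above this point. Sides along its x and y, at first the tray's. About 240 g.
- bottle4_mid (a point): Centre (half-way up) of white square bottle no. 4 in size (1 smallest, 5 largest; 3 or 4 of them are present). 93 mm high: grey sliding foot 70 x 70 x 10 mm, body 54 x 54 x 47 mm, square cap 26 x 26 x 36 mm to grip; cap top 46.5 mm, cap underside 10.5 mm above this point. Sides along its x and y, at first the tray's. About 280 g.
- bottle5_mid (a point): Centre (half-way up) of white square bottle no. 5 in size (1 smallest, 5 largest; 3 or 4 of them are present). 100 mm high: grey sliding foot 70 x 70 x 10 mm, body 60 x 60 x 54 mm, square cap 26 x 26 x 36 mm to grip; cap top 50 mm, cap underside 14 mm above this point. Sides along its x and y, at first the tray's. About 320 g.
- tub: White lidded tub, 90 mm across, 100 mm high; bystander, origin at its underside or foot.
- flask: Bottle 64 mm across, 130 mm high; bystander, origin at its underside or foot.
- tape: Cardboard roll 96 mm across, 45 mm high; bystander, origin at its underside or foot.
- cup: Steel cup 84 mm across, 85 mm high; bystander, origin at its underside or foot.
- carton: Cardboard carton 100 x 140 x 80 mm; bystander, origin at its underside or foot.
- spatula: Spatula lying on the table; bystander, origin at its underside or foot.
Mind the look-alikes: they are no part of the job. Leave any green look-alike of the part that bears bottle2_mid alone.

How it is judged (in metres and radians):
On the way, in this order (a step that is already met when the one before it is completed fails the run):
1. lamp swung clear of the tray to the left (y of lamp_grip in the frame of tray above 0.22 m), for 0.2 s.
2. with the lamp still clear, all bottles in the front row in order of size (x of bottle1_mid in the frame of tray between -0.055 and -0.022 m and angle between each of bottle1_mid, bottle2_mid, bottle3_mid, bottle4_mid, bottle5_mid's own z axis and vertical below 0.12 rad and height (world z) of bottle1_mid below 0.05 m and x of bottle2_mid in the frame of tray between -0.055 and -0.022 m and height (world z) of bottle2_mid below 0.0535 m and x of bottle3_mid in the frame of tray between -0.055 and -0.022 m and height (world z) of bottle3_mid below 0.057 m and x of bottle4_mid in the frame of tray between -0.055 and -0.022 m and height (world z) of bottle4_mid below 0.0605 m and x of bottle5_mid in the frame of tray between -0.055 and -0.022 m and height (world z) of bottle5_mid below 0.064 m and ((y of bottle1_mid in the frame of tray above 0.2 m and y of bottle2_mid in the frame of tray below 0.2 m) or (y of bottle1_mid in the frame of tray above 0.09 m and y of bottle2_mid in the frame of tray below 0.09 m) or (y of bottle1_mid in the frame of tray above 0.03 m and y of bottle2_mid in the frame of tray below 0.03 m) or (y of bottle1_mid in the frame of tray above -0.03 m and y of bottle2_mid in the frame of tray below -0.03 m) or (y of bottle1_mid in the frame of tray above -0.09 m and y of bottle2_mid in the frame of tray below -0.09 m) or (y of bottle1_mid in the frame of tray above -0.2 m and y of bottle2_mid in the frame of tray below -0.2 m)) and ((y of bottle1_mid in the frame of tray above 0.2 m and y of bottle3_mid in the frame of tray below 0.2 m) or (y of bottle1_mid in the frame of tray above 0.09 m and y of bottle3_mid in the frame of tray below 0.09 m) or (y of bottle1_mid in the frame of tray above 0.03 m and y of bottle3_mid in the frame of tray below 0.03 m) or (y of bottle1_mid in the frame of tray above -0.03 m and y of bottle3_mid in the frame of tray below -0.03 m) or (y of bottle1_mid in the frame of tray above -0.09 m and y of bottle3_mid in the frame of tray below -0.09 m) or (y of bottle1_mid in the frame of tray above -0.2 m and y of bottle3_mid in the frame of tray below -0.2 m)) and ((y of bottle1_mid in the frame of tray above 0.2 m and y of bottle4_mid in the frame of tray below 0.2 m) or (y of bottle1_mid in the frame of tray above 0.09 m and y of bottle4_mid in the frame of tray below 0.09 m) or (y of bottle1_mid in the frame of tray above 0.03 m and y of bottle4_mid in the frame of tray below 0.03 m) or (y of bottle1_mid in the frame of tray above -0.03 m and y of bottle4_mid in the frame of tray below -0.03 m) or (y of bottle1_mid in the frame of tray above -0.09 m and y of bottle4_mid in the frame of tray below -0.09 m) or (y of bottle1_mid in the frame of tray above -0.2 m and y of bottle4_mid in the frame of tray below -0.2 m)) and ((y of bottle1_mid in the frame of tray above 0.2 m and y of bottle5_mid in the frame of tray below 0.2 m) or (y of bottle1_mid in the frame of tray above 0.09 m and y of bottle5_mid in the frame of tray below 0.09 m) or (y of bottle1_mid in the frame of tray above 0.03 m and y of bottle5_mid in the frame of tray below 0.03 m) or (y of bottle1_mid in the frame of tray above -0.03 m and y of bottle5_mid in the frame of tray below -0.03 m) or (y of bottle1_mid in the frame of tray above -0.09 m and y of bottle5_mid in the frame of tray below -0.09 m) or (y of bottle1_mid in the frame of tray above -0.2 m and y of bottle5_mid in the frame of tray below -0.2 m)) and ((y of bottle2_mid in the frame of tray above 0.2 m and y of bottle3_mid in the frame of tray below 0.2 m) or (y of bottle2_mid in the frame of tray above 0.09 m and y of bottle3_mid in the frame of tray below 0.09 m) or (y of bottle2_mid in the frame of tray above 0.03 m and y of bottle3_mid in the frame of tray below 0.03 m) or (y of bottle2_mid in the frame of tray above -0.03 m and y of bottle3_mid in the frame of tray below -0.03 m) or (y of bottle2_mid in the frame of tray above -0.09 m and y of bottle3_mid in the frame of tray below -0.09 m) or (y of bottle2_mid in the frame of tray above -0.2 m and y of bottle3_mid in the frame of tray below -0.2 m)) and ((y of bottle2_mid in the frame of tray above 0.2 m and y of bottle4_mid in the frame of tray below 0.2 m) or (y of bottle2_mid in the frame of tray above 0.09 m and y of bottle4_mid in the frame of tray below 0.09 m) or (y of bottle2_mid in the frame of tray above 0.03 m and y of bottle4_mid in the frame of tray below 0.03 m) or (y of bottle2_mid in the frame of tray above -0.03 m and y of bottle4_mid in the frame of tray below -0.03 m) or (y of bottle2_mid in the frame of tray above -0.09 m and y of bottle4_mid in the frame of tray below -0.09 m) or (y of bottle2_mid in the frame of tray above -0.2 m and y of bottle4_mid in the frame of tray below -0.2 m)) and ((y of bottle2_mid in the frame of tray above 0.2 m and y of bottle5_mid in the frame of tray below 0.2 m) or (y of bottle2_mid in the frame of tray above 0.09 m and y of bottle5_mid in the frame of tray below 0.09 m) or (y of bottle2_mid in the frame of tray above 0.03 m and y of bottle5_mid in the frame of tray below 0.03 m) or (y of bottle2_mid in the frame of tray above -0.03 m and y of bottle5_mid in the frame of tray below -0.03 m) or (y of bottle2_mid in the frame of tray above -0.09 m and y of bottle5_mid in the frame of tray below -0.09 m) or (y of bottle2_mid in the frame of tray above -0.2 m and y of bottle5_mid in the frame of tray below -0.2 m)) and ((y of bottle3_mid in the frame of tray above 0.2 m and y of bottle4_mid in the frame of tray below 0.2 m) or (y of bottle3_mid in the frame of tray above 0.09 m and y of bottle4_mid in the frame of tray below 0.09 m) or (y of bottle3_mid in the frame of tray above 0.03 m and y of bottle4_mid in the frame of tray below 0.03 m) or (y of bottle3_mid in the frame of tray above -0.03 m and y of bottle4_mid in the frame of tray below -0.03 m) or (y of bottle3_mid in the frame of tray above -0.09 m and y of bottle4_mid in the frame of tray below -0.09 m) or (y of bottle3_mid in the frame of tray above -0.2 m and y of bottle4_mid in the frame of tray below -0.2 m)) and ((y of bottle3_mid in the frame of tray above 0.2 m and y of bottle5_mid in the frame of tray below 0.2 m) or (y of bottle3_mid in the frame of tray above 0.09 m and y of bottle5_mid in the frame of tray below 0.09 m) or (y of bottle3_mid in the frame of tray above 0.03 m and y of bottle5_mid in the frame of tray below 0.03 m) or (y of bottle3_mid in the frame of tray above -0.03 m and y of bottle5_mid in the frame of tray below -0.03 m) or (y of bottle3_mid in the frame of tray above -0.09 m and y of bottle5_mid in the frame of tray below -0.09 m) or (y of bottle3_mid in the frame of tray above -0.2 m and y of bottle5_mid in the frame of tray below -0.2 m)) and ((y of bottle4_mid in the frame of tray above 0.2 m and y of bottle5_mid in the frame of tray below 0.2 m) or (y of bottle4_mid in the frame of tray above 0.09 m and y of bottle5_mid in the frame of tray below 0.09 m) or (y of bottle4_mid in the frame of tray above 0.03 m and y of bottle5_mid in the frame of tray below 0.03 m) or (y of bottle4_mid in the frame of tray above -0.03 m and y of bottle5_mid in the frame of tray below -0.03 m) or (y of bottle4_mid in the frame of tray above -0.09 m and y of bottle5_mid in the frame of tray below -0.09 m) or (y of bottle4_mid in the frame of tray above -0.2 m and y of bottle5_mid in the frame of tray below -0.2 m)) and y of lamp_grip in the frame of tray above 0.2 m), for 0.3 s.
3. lamp head back over the middle of the tray (horizontal distance between lamp_grip and tray below 0.06 m), for 0.2 s.
4. knob pulled out and left on for at least 2 s with the lamp over the tray (value of joint knob above 0.014 m and horizontal distance between lamp_grip and tray below 0.06 m), for 2 s.
5. knob pushed fully home (value of joint knob below 0.003 m), for 0.2 s.
At the end, for the whole second after the job is handed in: Bottles upright, still in the front row (centres 22 to 55 mm before the centre line), each larger one to the right of every smaller (some cut at y = 90, 30, -30 or -90 mm between them); lamp grip within 60 mm of the tray centre, seen from above; knob within 3 mm of home (x of bottle1_mid in the frame of tray between -0.055 and -0.022 m and angle between each of bottle1_mid, bottle2_mid, bottle3_mid, bottle4_mid, bottle5_mid's own z axis and vertical below 0.12 rad and height (world z) of bottle1_mid below 0.05 m and x of bottle2_mid in the frame of tray between -0.055 and -0.022 m and height (world z) of bottle2_mid below 0.0535 m and x of bottle3_mid in the frame of tray between -0.055 and -0.022 m and height (world z) of bottle3_mid below 0.057 m and x of bottle4_mid in the frame of tray between -0.055 and -0.022 m and height (world z) of bottle4_mid below 0.0605 m and x of bottle5_mid in the frame of tray between -0.055 and -0.022 m and height (world z) of bottle5_mid below 0.064 m and ((y of bottle1_mid in the frame of tray above 0.2 m and y of bottle2_mid in the frame of tray below 0.2 m) or (y of bottle1_mid in the frame of tray above 0.09 m and y of bottle2_mid in the frame of tray below 0.09 m) or (y of bottle1_mid in the frame of tray above 0.03 m and y of bottle2_mid in the frame of tray below 0.03 m) or (y of bottle1_mid in the frame of tray above -0.03 m and y of bottle2_mid in the frame of tray below -0.03 m) or (y of bottle1_mid in the frame of tray above -0.09 m and y of bottle2_mid in the frame of tray below -0.09 m) or (y of bottle1_mid in the frame of tray above -0.2 m and y of bottle2_mid in the frame of tray below -0.2 m)) and ((y of bottle1_mid in the frame of tray above 0.2 m and y of bottle3_mid in the frame of tray below 0.2 m) or (y of bottle1_mid in the frame of tray above 0.09 m and y of bottle3_mid in the frame of tray below 0.09 m) or (y of bottle1_mid in the frame of tray above 0.03 m and y of bottle3_mid in the frame of tray below 0.03 m) or (y of bottle1_mid in the frame of tray above -0.03 m and y of bottle3_mid in the frame of tray below -0.03 m) or (y of bottle1_mid in the frame of tray above -0.09 m and y of bottle3_mid in the frame of tray below -0.09 m) or (y of bottle1_mid in the frame of tray above -0.2 m and y of bottle3_mid in the frame of tray below -0.2 m)) and ((y of bottle1_mid in the frame of tray above 0.2 m and y of bottle4_mid in the frame of tray below 0.2 m) or (y of bottle1_mid in the frame of tray above 0.09 m and y of bottle4_mid in the frame of tray below 0.09 m) or (y of bottle1_mid in the frame of tray above 0.03 m and y of bottle4_mid in the frame of tray below 0.03 m) or (y of bottle1_mid in the frame of tray above -0.03 m and y of bottle4_mid in the frame of tray below -0.03 m) or (y of bottle1_mid in the frame of tray above -0.09 m and y of bottle4_mid in the frame of tray below -0.09 m) or (y of bottle1_mid in the frame of tray above -0.2 m and y of bottle4_mid in the frame of tray below -0.2 m)) and ((y of bottle1_mid in the frame of tray above 0.2 m and y of bottle5_mid in the frame of tray below 0.2 m) or (y of bottle1_mid in the frame of tray above 0.09 m and y of bottle5_mid in the frame of tray below 0.09 m) or (y of bottle1_mid in the frame of tray above 0.03 m and y of bottle5_mid in the frame of tray below 0.03 m) or (y of bottle1_mid in the frame of tray above -0.03 m and y of bottle5_mid in the frame of tray below -0.03 m) or (y of bottle1_mid in the frame of tray above -0.09 m and y of bottle5_mid in the frame of tray below -0.09 m) or (y of bottle1_mid in the frame of tray above -0.2 m and y of bottle5_mid in the frame of tray below -0.2 m)) and ((y of bottle2_mid in the frame of tray above 0.2 m and y of bottle3_mid in the frame of tray below 0.2 m) or (y of bottle2_mid in the frame of tray above 0.09 m and y of bottle3_mid in the frame of tray below 0.09 m) or (y of bottle2_mid in the frame of tray above 0.03 m and y of bottle3_mid in the frame of tray below 0.03 m) or (y of bottle2_mid in the frame of tray above -0.03 m and y of bottle3_mid in the frame of tray below -0.03 m) or (y of bottle2_mid in the frame of tray above -0.09 m and y of bottle3_mid in the frame of tray below -0.09 m) or (y of bottle2_mid in the frame of tray above -0.2 m and y of bottle3_mid in the frame of tray below -0.2 m)) and ((y of bottle2_mid in the frame of tray above 0.2 m and y of bottle4_mid in the frame of tray below 0.2 m) or (y of bottle2_mid in the frame of tray above 0.09 m and y of bottle4_mid in the frame of tray below 0.09 m) or (y of bottle2_mid in the frame of tray above 0.03 m and y of bottle4_mid in the frame of tray below 0.03 m) or (y of bottle2_mid in the frame of tray above -0.03 m and y of bottle4_mid in the frame of tray below -0.03 m) or (y of bottle2_mid in the frame of tray above -0.09 m and y of bottle4_mid in the frame of tray below -0.09 m) or (y of bottle2_mid in the frame of tray above -0.2 m and y of bottle4_mid in the frame of tray below -0.2 m)) and ((y of bottle2_mid in the frame of tray above 0.2 m and y of bottle5_mid in the frame of tray below 0.2 m) or (y of bottle2_mid in the frame of tray above 0.09 m and y of bottle5_mid in the frame of tray below 0.09 m) or (y of bottle2_mid in the frame of tray above 0.03 m and y of bottle5_mid in the frame of tray below 0.03 m) or (y of bottle2_mid in the frame of tray above -0.03 m and y of bottle5_mid in the frame of tray below -0.03 m) or (y of bottle2_mid in the frame of tray above -0.09 m and y of bottle5_mid in the frame of tray below -0.09 m) or (y of bottle2_mid in the frame of tray above -0.2 m and y of bottle5_mid in the frame of tray below -0.2 m)) and ((y of bottle3_mid in the frame of tray above 0.2 m and y of bottle4_mid in the frame of tray below 0.2 m) or (y of bottle3_mid in the frame of tray above 0.09 m and y of bottle4_mid in the frame of tray below 0.09 m) or (y of bottle3_mid in the frame of tray above 0.03 m and y of bottle4_mid in the frame of tray below 0.03 m) or (y of bottle3_mid in the frame of tray above -0.03 m and y of bottle4_mid in the frame of tray below -0.03 m) or (y of bottle3_mid in the frame of tray above -0.09 m and y of bottle4_mid in the frame of tray below -0.09 m) or (y of bottle3_mid in the frame of tray above -0.2 m and y of bottle4_mid in the frame of tray below -0.2 m)) and ((y of bottle3_mid in the frame of tray above 0.2 m and y of bottle5_mid in the frame of tray below 0.2 m) or (y of bottle3_mid in the frame of tray above 0.09 m and y of bottle5_mid in the frame of tray below 0.09 m) or (y of bottle3_mid in the frame of tray above 0.03 m and y of bottle5_mid in the frame of tray below 0.03 m) or (y of bottle3_mid in the frame of tray above -0.03 m and y of bottle5_mid in the frame of tray below -0.03 m) or (y of bottle3_mid in the frame of tray above -0.09 m and y of bottle5_mid in the frame of tray below -0.09 m) or (y of bottle3_mid in the frame of tray above -0.2 m and y of bottle5_mid in the frame of tray below -0.2 m)) and ((y of bottle4_mid in the frame of tray above 0.2 m and y of bottle5_mid in the frame of tray below 0.2 m) or (y of bottle4_mid in the frame of tray above 0.09 m and y of bottle5_mid in the frame of tray below 0.09 m) or (y of bottle4_mid in the frame of tray above 0.03 m and y of bottle5_mid in the frame of tray below 0.03 m) or (y of bottle4_mid in the frame of tray above -0.03 m and y of bottle5_mid in the frame of tray below -0.03 m) or (y of bottle4_mid in the frame of tray above -0.09 m and y of bottle5_mid in the frame of tray below -0.09 m) or (y of bottle4_mid in the frame of tray above -0.2 m and y of bottle5_mid in the frame of tray below -0.2 m)) and horizontal distance between lamp_grip and tray below 0.06 m and value of joint knob below 0.003 m and linear speed of each of bottle1, bottle2, bottle3, bottle4, bottle5 below 0.01 m/s); the robot touches nothing.
It fails at once if a bottle is lifted: its foot comes clear above the tray walls (height (world z) of bottle1_mid above 0.064 m or height (world z) of bottle2_mid above 0.0675 m or height (world z) of bottle3_mid above 0.071 m or height (world z) of bottle4_mid above 0.0745 m or height (world z) of bottle5_mid above 0.078 m).
It fails at once if a bystander (tub, flask, roll, cup, carton, spatula) is moved more than 30 mm (distance of any of tub, flask, tape, cup, carton, spatula from where it was at the start of the episode above 0.03 m).
Of bottle1, bottle2, bottle3, bottle4, bottle5 only 3 to 4 are there at a start; the rules pass over those that are not, and their reading is None.
At some moment in a run one of bottle1, bottle2, bottle3, bottle4, bottle5 may be knocked a few centimetres aside while the robot is not near it.
Once in a run the grip may slacken for a moment while it holds something.
It also fails if it takes over 210 s, if anything falls off the work surface, if the arm or the gripper's body presses on something with over 40 N, if the wrist force passes 120 N, or if a joint passes its speed limit or range.

## Working session

There is one attempt and no reset: what is moved stays moved. The work goes in short steps, Python scripts to look and compute and a shell command to move; the robot and the scene stay as the last step left them, time stands still between calls to the robot, and variables do not carry over. Pictures are saved under pics/ and viewed, and the job is handed in when it is done.

```bash
ls; mkdir -p pics; python3 - <<'E'
from cell import *
import cv2
print(get_obs(), pinch_z)
for n in ("scene","top"):
    cv2.imwrite(f"pics/{n}0.png",read_camera(n)); p=camera_params(n); print(n,p)
E
```

```text
pics
{'time_s': 0.0, 'qpos': array([73.34369593, 18.43867609, -4.01494025, 83.17504627,  1.29526028,
       78.54071492, -3.25902611]), 'joint_velocities': array([0.09361369, 0.08241868, 0.00042962, 0.05841526, 0.03469628,
       0.06146501, 0.06981035]), 'effort': array([-2.56625881e-04, -4.91290569e+01, -4.04761825e-01, -3.12536860e+01,
       -6.42733625e-02,  4.35307575e-02,  1.66565633e-04]), 'tool_pos': array([ 0.19484806, -0.61952658,  0.22146452]), 'tool_rot': array([-1.79890818e+02,  6.21185369e-03,  1.74665276e+01]), 'force': array([ 0.29196835, -0.08106718, -0.72556967]), 'wrist_torque': array([ 0.03727709, -0.01051832, -0.00416941]), 'grip_width': 0.08703677149047248} 0.0187
scene {'camera_matrix': array([[423.58085198,   0.        , 280.303383  ],
       [  0.        , 423.58085198, 206.98199773],
       [  0.        ,   0.        ,   1.        ]]), 'R': array([[-0.10540339,  0.99431684,  0.01497122],
       [ 0.78836209,  0.09272827, -0.6081831 ],
       [-0.60611496, -0.05230182, -0.79365558]]), 't': array([ 0.00206301, -0.33435927,  1.54556226])}
top {'camera_matrix': array([[390.08786794,   0.        , 278.27533042],
       [  0.        , 390.08786794, 208.61967679],
       [  0.        ,   0.        ,   1.        ]]), 'R': array([[ 0.05705529, -0.99837035, -0.00115936],
       [-0.97423546, -0.05542215, -0.21861759],
       [ 0.21819707,  0.01360278, -0.97580992]]), 't': array([0.00810911, 0.57687547, 1.26284824])}
```

View pics/scene0.png

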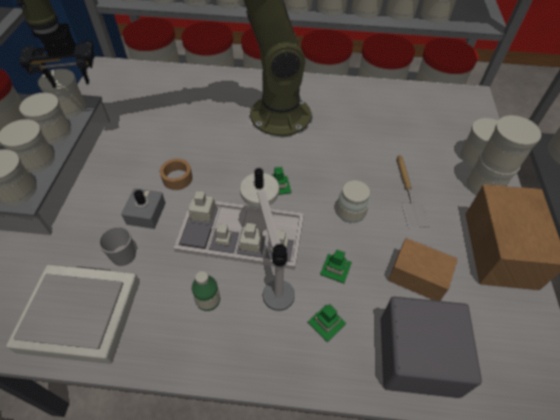

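View pics/top0.png

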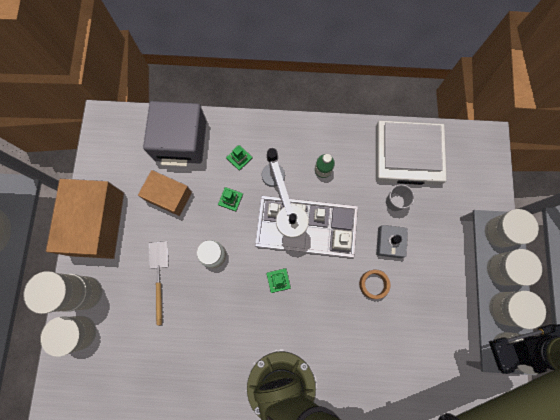

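```bash
python3 - <<'E'
import cv2
a=cv2.imread("pics/top0.png")[130:310,200:430]; cv2.imwrite("pics/top0z.png",cv2.resize(a,None,fx=3.4,fy=3.3,interpolation=3))
a=cv2.imread("pics/scene0.png")[160:320,90:320]; cv2.imwrite("pics/scene0z.png",cv2.resize(a,None,fx=3.4,fy=3.4,interpolation=3))
E
```

```text
(no output)
```

View pics/top0z.png

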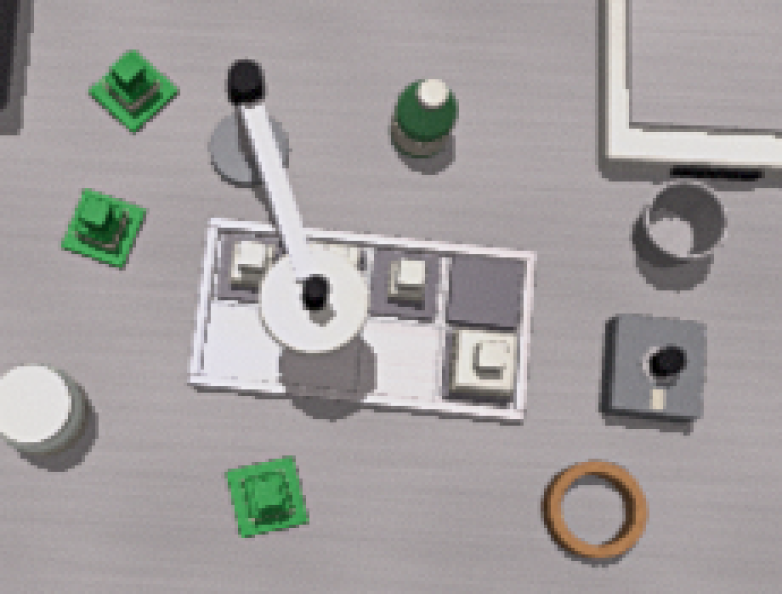

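View pics/scene0z.png

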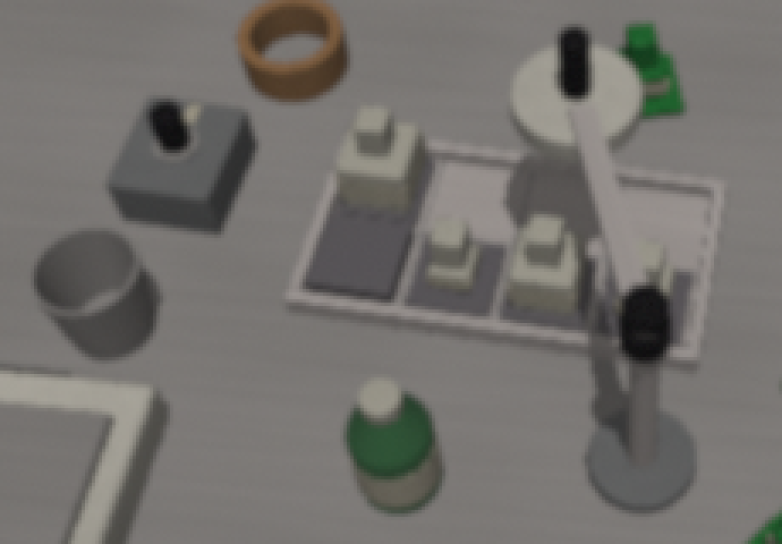

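```bash
cat > h.py <<'E'
import numpy as np, cv2, json
from cell import *
def ray(cam,u,v,z,p=None):
    p=p or camera_params(cam); K,R,t=p["camera_matrix"],p["R"],np.array(p["t"])
    if cam=="wrist":
        a=np.array([(u-K[0,2]),(v-K[1,2])])/K[0,0]; r=np.linalg.norm(a)
        d=np.array([*(a/max(r,1e-9)*np.sin(r)),np.cos(r)])
    else: d=np.linalg.solve(K,[u,v,1.])
    d=R.T@d; c=-R.T@t
    return c+d*(z-c[2])/d[2]
def proj(cam,X,p=None):
    p=p or camera_params(cam); K=p["camera_matrix"]; c=p["R"]@np.array(X)+p["t"]
    if cam=="wrist":
        rr=np.hypot(c[0],c[1]); th=np.arctan2(rr,c[2]); return K[:2,2]+K[0,0]*th*c[:2]/max(rr,1e-9)
    c=K@c; return c[:2]/c[2]
def fit2d(src,dst): # rigid dst=R src + t
    src,dst=np.array(src),np.array(dst); a,b=src.mean(0),dst.mean(0); H=(src-a).T@(dst-b)
    th=np.arctan2(H[0,1]-H[1,0],H[0,0]+H[1,1]); R=np.array([[np.cos(th),-np.sin(th)],[np.sin(th),np.cos(th)]])
    return th,b-R@a, np.linalg.norm((src@R.T+b-R@a)-dst,axis=1)
E
python3 - <<'E'
from h import *
def zc(x,y): return 200+(x+.5)/3.4-.5,130+(y+.5)/3.3-.5
def zs(x,y): return 90+(x+.5)/3.4-.5,160+(y+.5)/3.4-.5
mod=[(.09,.17),(.09,-.17),(-.09,-.17),(-.09,.17)]
for z in (.022,):
  w=[ray("top",*zc(*c),z)[:2] for c in [(210,217),(538,252),(522,423),(190,385)]]
  print(np.round(w,3)); th,t,e=fit2d(mod,w); print(np.degrees(th),t,e)
  w=[ray("scene",*zs(*c),z)[:2] for c in [(693,357),(288,302),(342,137),(724,180)]]
  print(np.round(w,3)); th2,t2,e=fit2d(mod,w); print(np.degrees(th2),t2,e)
R=np.array([[np.cos(th),-np.sin(th)],[np.sin(th),np.cos(th)]])
T=lambda X:(R.T@(np.array(X)[:2]-t))
print("grip",ray("top",*zc(316,288),.228+.015),"post top knob",ray("top",*zc(245,82),.25),"foot",ray("top",*zc(249,148),.005))
print("knob",ray("top",*zc(668,361),.098))
for n,c,z in [("bl",(250,257),.09),("b3",(407,275),.085),("fr",(493,357),.108)]:
  print(n,T(ray("top",*zc(*c),z)))
E
```

```text
[[ 0.629  0.104]
 [ 0.61  -0.237]
 [ 0.427 -0.224]
 [ 0.448  0.112]]
-3.366506650996122 [ 0.52866723 -0.06127627] [0.00102038 0.00189469 0.00252407 0.00197881]
[[ 0.627  0.1  ]
 [ 0.613 -0.231]
 [ 0.441 -0.228]
 [ 0.449  0.111]]
-1.9529637097138846 [ 0.53255697 -0.06200192] [0.00530217 0.0049115  0.00435819 0.00068801]
grip [ 0.51300824 -0.0046506   0.243     ] post top knob [0.69914022 0.06756275 0.25      ] foot [0.71412498 0.06851814 0.005     ]
knob [ 0.48834241 -0.3480754   0.098     ]
bl [0.03664561 0.12139534]
b3 [ 0.03700156 -0.03365805]
fr [-0.0404242  -0.12054477]
```

```bash
cat >> h.py <<'E'
def tri(obs):
    A=[];b=[]
    for cam,u,v in obs:
        p=camera_params(cam); R=p["R"]; c=-R.T@np.array(p["t"]); d=R.T@np.linalg.solve(p["camera_matrix"],[u,v,1.]); d/=np.linalg.norm(d)
        M=np.eye(3)-np.outer(d,d); A.append(M); b.append(M@c)
    A=np.vstack(A); b=np.hstack(b); X=np.linalg.lstsq(A,b,rcond=None)[0]; return X,np.linalg.norm(A@X-b)
def black(img,u,v,win=25,th=40):
    u,v=int(u),int(v); m=(img.max(2)<th).astype(np.uint8); n,l,s,c=cv2.connectedComponentsWithStats(m)
    best=[(np.hypot(c[i][0]-u,c[i][1]-v),i) for i in range(1,n) if s[i][4]>8]; i=min(best)[1]; return c[i],s[i]
E
python3 - <<'E'
from h import *
t=cv2.imread("pics/top0.png"); s=cv2.imread("pics/scene0.png")
for n,a,b in [("grip",(292,218),(259,178)),("post",(272,155),(279,255)),("knob",(396,239),(139,197))]:
  A=black(t,*a);B=black(s,*b); print(n,A,B,tri([("top",*A[0]),("scene",*B[0])]))
E
```

```text
grip (array([292.2972973 , 218.97297297]), array([289, 214,   7,  10,  37], dtype=int32)) (array([258.36283186, 177.97345133]), array([255, 169,   7,  19, 113], dtype=int32)) (array([ 0.50978228, -0.00543909,  0.22896877]), np.float64(0.0014183427359195778))
post (array([271.54545455, 156.36363636]), array([268, 149,   9,  13,  55], dtype=int32)) (array([279.34146341, 255.19918699]), array([273, 245,  14,  21, 246], dtype=int32)) (array([0.7103022 , 0.06877513, 0.20366198]), np.float64(0.0011102984190269334))
knob (array([395.83928571, 239.44642857]), array([391, 236,  10,   8,  56], dtype=int32)) (array([139.27956989, 196.96774194]), array([135, 191,  10,  13,  93], dtype=int32)) (array([ 0.49029307, -0.35373793,  0.07850551]), np.float64(0.0011843082348359265))
```

```bash
cat >> h.py <<'E'
def rel(*targets):
    o=get_obs(); p=o["tool_pos"]; yaw=np.radians(o["tool_rot"][2]); print("at",np.round(p,4),"yaw",round(np.degrees(yaw),2),"t",round(o["time_s"],2),"F",np.round(o["force"],1),"w",round(o["grip_width"],4))
    c,s=np.cos(yaw),np.sin(yaw)
    for x,y,z,yw in targets:
        d=np.array([x,y,z])-p; tw=-(np.radians(yw)-yaw); tw=(tw+np.pi)%(2*np.pi)-np.pi
        print("  ->",np.round([x,y,z,yw],3),"row:",np.round([c*d[0]+s*d[1], s*d[0]-c*d[1], -d[2], tw],4))
E
python3 - <<'E'
from h import *
rel((.51,-.0055,.32,20.4),(.51,-.0055,.21,20.4))
print(camera_params("wrist"))
E
```

```text
at [ 0.1948 -0.6196  0.2216] yaw 17.46 t 0.1 F [-0.1  0.5 -0.1] w 0.0868
  -> [ 5.10e-01 -6.00e-03  3.20e-01  2.04e+01] row: [ 0.4849 -0.4912 -0.0984 -0.0513]
  -> [ 5.10e-01 -6.00e-03  2.10e-01  2.04e+01] row: [ 0.4849 -0.4912  0.0116 -0.0513]
{'camera_matrix': array([[325.1922621 ,   0.        , 277.39237397],
       [  0.        , 325.1922621 , 211.45978034],
       [  0.        ,   0.        ,   1.        ]]), 'R': array([[ 2.99406317e-01, -9.54125654e-01,  3.05398723e-04],
       [-9.25957420e-01, -2.90489844e-01,  2.41285114e-01],
       [-2.30127602e-01, -7.25250737e-02, -9.70454224e-01]]), 't': array([-0.64929301, -0.02802265,  0.38923103])}
```

```bash
python3 -m handwheel '[[0.087,0,0,-0.05,0],[0.087,0,0,-0.098,0],[0.087,0.485,-0.491,-0.098,-0.051],[0.087,0.485,-0.491,-0.098,-0.051],[0.087,0.485,-0.491,-0.098,-0.051],[0.087,0.485,-0.491,-0.098,-0.051],[0.087,0.485,-0.491,-0.098,-0.051],[0.087,0.485,-0.491,-0.098,-0.051],[0.087,0.485,-0.491,-0.098,-0.051],[0.087,0.485,-0.491,-0.098,-0.051],[0.087,0.485,-0.491,-0.098,-0.051],[0.087,0.485,-0.491,-0.098,-0.051],[0.087,0.485,-0.491,-0.098,-0.051],[0.087,0.485,-0.491,-0.098,-0.051],[0.087,0.485,-0.491,-0.098,-0.051],[0.087,0.485,-0.491,-0.098,-0.051],[0.087,0.485,-0.491,-0.098,-0.051],[0.087,0.485,-0.491,-0.098,-0.051],[0.087,0.485,-0.491,-0.098,-0.051]]' 10; python3 - <<'E'
from h import *
rel((.51,-.0055,.21,20.4))
p=camera_params("wrist"); im=read_camera("wrist"); cv2.imwrite("pics/w1.png",im)
print(proj("wrist",(.51,-.0055,.258),p))
E
```

```text
time_s: 2.0
tool_pos: [0.5099, -0.0077, 0.3201]
tool_rot: [180.0, 0.1, 20.3]
force: [-0.1, -0.1, -0.1]
grip_width: 0.0869
at [ 0.5099 -0.0077  0.3201] yaw 20.27 t 2.0 F [-0.1 -0.1 -0.1] w 0.0869
  -> [ 5.10e-01 -6.00e-03  2.10e-01  2.04e+01] row: [ 0.0009 -0.002   0.1101 -0.0023]
[274.70617363 224.09268153]
```

View pics/w1.png

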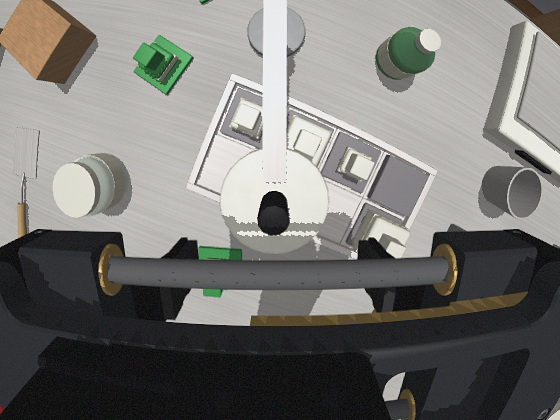

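```bash
python3 -m handwheel '[[0.087,0.001,-0.001,0.03,0],[0.087,0.001,-0.001,0.07,0],[0.087,0.001,-0.001,0.1,0],[0.087,0.001,-0.001,0.11,0],[0.03,0.001,-0.001,0.11,0],[0.02,0.001,-0.001,0.11,0],[0.015,0.001,-0.001,0.11,0],[0.015,0.001,-0.001,0.11,0],[0.015,0.001,-0.001,0.11,0],[0.015,0.001,-0.001,0.11,0]]' 10; python3 - <<'E'
from h import *
h=np.array([.7103,.0688])
o=get_obs(); g=o["tool_pos"][:2]; print(np.linalg.norm(g-h))
r=.214; a0=np.degrees(np.arctan2(*(g-h)[::-1])); print(a0)
rel(*[(h[0]+r*np.cos(np.radians(a0-k)),h[1]+r*np.sin(np.radians(a0-k)),.21,20.3-k) for k in range(8,81,8)])
E
```

```text
time_s: 3.05
tool_pos: [0.5112, -0.0048, 0.211]
tool_rot: [180.0, -0.0, 20.4]
force: [0.5, -0.3, -1.1]
grip_width: 0.0472
0.21231610008208301
-159.7043561419471
at [ 0.5112 -0.0048  0.211 ] yaw 20.39 t 3.05 F [ 0.5 -0.3 -1.1] w 0.0472
  -> [ 0.501  0.023  0.21  12.3  ] row: [ 0.0004 -0.0298  0.001   0.1412]
  -> [0.497 0.053 0.21  4.3  ] row: [ 0.0067 -0.059   0.001   0.2808]
  -> [ 0.497  0.083  0.21  -3.7  ] row: [ 0.017  -0.087   0.001   0.4204]
  -> [  0.501   0.112   0.21  -11.7  ] row: [ 0.031  -0.1134  0.001   0.5601]
  -> [  0.509   0.141   0.21  -19.7  ] row: [ 0.0486 -0.1375  0.001   0.6997]
  -> [  0.521   0.168   0.21  -27.7  ] row: [ 0.0694 -0.1589  0.001   0.8393]
  -> [  0.537   0.194   0.21  -35.7  ] row: [ 0.0929 -0.1773  0.001   0.9789]
  -> [  0.556   0.217   0.21  -43.7  ] row: [ 1.1880e-01 -1.9210e-01  1.0000e-03  1.1186e+00]
  -> [  0.578   0.237   0.21  -51.7  ] row: [ 1.4650e-01 -2.0330e-01  1.0000e-03  1.2582e+00]
  -> [  0.602   0.254   0.21  -59.7  ] row: [ 1.7550e-01 -2.1050e-01  1.0000e-03  1.3978e+00]
```

```bash
python3 -m handwheel '[[0.015,0,0,0,0],[0.015,0,0,0,0],[0.015,0,0,0,0],[0.015,0,0,0,0],[0.015,0,0,0,0],[0.015,0,-0.015,0,0.07],[0.015,0,-0.03,0,0.141],[0.015,0.003,-0.045,0,0.21],[0.015,0.007,-0.059,0,0.28],[0.015,0.012,-0.073,0,0.35],[0.015,0.017,-0.087,0,0.42],[0.015,0.024,-0.1,0,0.49],[0.015,0.031,-0.113,0,0.56],[0.015,0.04,-0.126,0,0.63],[0.015,0.049,-0.138,0,0.7]]' 10; python3 - <<'E'
from h import *
h=np.array([.7103,.0688])
o=get_obs(); g=o["tool_pos"][:2]; print(np.linalg.norm(g-h))
r=.214; 
rel(*[(h[0]+r*np.cos(np.radians(a)),h[1]+r*np.sin(np.radians(a)),.21,a-180) for a in (152,144,136,128,120)])
E
```

```text
time_s: 4.55
tool_pos: [0.5098, 0.1412, 0.2105]
tool_rot: [180.0, -0.1, -19.9]
force: [3.5, -1.9, -1.5]
grip_width: 0.0237
0.21320852382722114
at [0.5098 0.1412 0.2105] yaw -19.93 t 4.55 F [ 3.5 -1.9 -1.5] w 0.0237
  -> [  0.521   0.169   0.21  -28.   ] row: [ 0.0013 -0.0303  0.0005  0.1409]
  -> [  0.537   0.195   0.21  -36.   ] row: [ 0.0076 -0.0595  0.0005  0.2805]
  -> [  0.556   0.217   0.21  -44.   ] row: [ 0.0178 -0.0875  0.0005  0.4202]
  -> [  0.579   0.237   0.21  -52.   ] row: [ 3.190e-02 -1.139e-01  5.000e-04  5.598e-01]
  -> [  0.603   0.254   0.21  -60.   ] row: [ 4.940e-02 -1.380e-01  5.000e-04  6.994e-01]
```

```bash
python3 -m handwheel '[[0.015,0,-0.015,0,0.07],[0.015,0.001,-0.03,0,0.14],[0.015,0.004,-0.045,0,0.21],[0.015,0.008,-0.06,0,0.28],[0.015,0.012,-0.073,0,0.35],[0.015,0.018,-0.087,0,0.42],[0.015,0.025,-0.101,0,0.49],[0.015,0.032,-0.114,0,0.56],[0.015,0.04,-0.126,0,0.63],[0.015,0.049,-0.138,0,0.7],[0.015,0.049,-0.138,0,0.7],[0.06,0.049,-0.138,0,0.7],[0.06,0.049,-0.138,0,0.7],[0.06,0.049,-0.138,0,0.7],[0.06,0.049,-0.138,0,0.7],[0.06,0.049,-0.138,-0.05,0.7],[0.06,0.049,-0.138,-0.08,0.7],[0.06,0.049,-0.138,-0.08,0.7]]' 10; python3 - <<'E'
from h import *
rel((.53,-.06,.33,-4))
cv2.imwrite("pics/top1.png",read_camera("top"));cv2.imwrite("pics/scene1.png",read_camera("scene"))
E
```

```text
time_s: 6.35
tool_pos: [0.6036, 0.2526, 0.294]
tool_rot: [-179.7, 0.0, -60.0]
force: [0.2, 0.1, -0.5]
grip_width: 0.0592
at [0.6036 0.2526 0.294 ] yaw -59.96 t 6.35 F [ 0.2  0.1 -0.5] w 0.0592
  -> [ 0.53 -0.06  0.33 -4.  ] row: [ 0.2338  0.2203 -0.036  -0.9766]
```

View pics/top1.png

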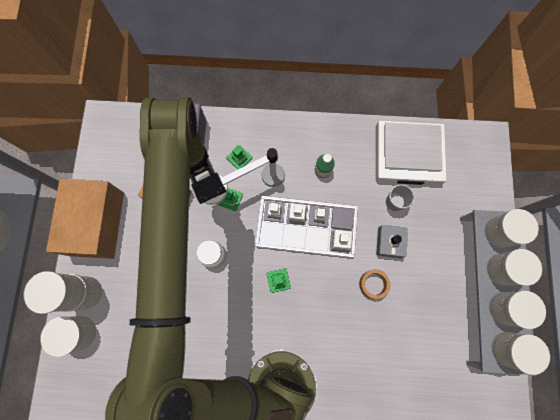

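```bash
python3 - <<'E'
import cv2
a=cv2.imread("pics/top1.png")[190:265,250:365]; cv2.imwrite("pics/top1z.png",cv2.resize(a,None,fx=6.8,fy=6.8,interpolation=2))
a=cv2.imread("pics/scene1.png")[180:270,170:310]; cv2.imwrite("pics/scene1z.png",cv2.resize(a,None,fx=5.7,fy=5.7,interpolation=2))
E
```

```text
(no output)
```

View pics/top1z.png

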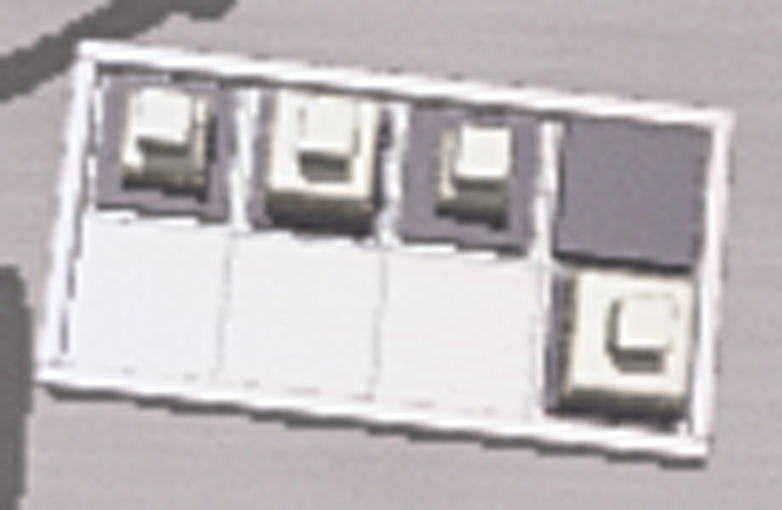

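View pics/scene1z.png

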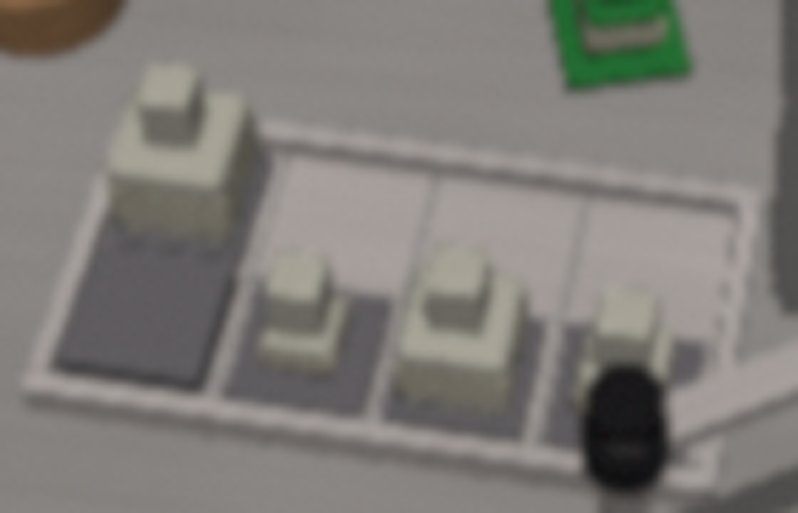

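```bash
python3 - <<'E'
from h import *
rel((.45,-.06,.34,-3.4))
E
```

```text
at [0.6018 0.2531 0.2901] yaw -59.94 t 6.45 F [-0.1 -0.9 -1. ] w 0.0598
  -> [ 0.45 -0.06  0.34 -3.4 ] row: [ 0.195   0.2882 -0.0499 -0.9868]
```

```bash
python3 -m handwheel '[[0.06,0,0,-0.04,0],[0.06,0.195,0.288,-0.05,-0.987],[0.06,0.195,0.288,-0.05,-0.987],[0.06,0.195,0.288,-0.05,-0.987],[0.06,0.195,0.288,-0.05,-0.987],[0.06,0.195,0.288,-0.05,-0.987],[0.06,0.195,0.288,-0.05,-0.987],[0.06,0.195,0.288,-0.05,-0.987],[0.06,0.195,0.288,-0.05,-0.987],[0.06,0.195,0.288,-0.05,-0.987],[0.06,0.195,0.288,-0.05,-0.987],[0.06,0.195,0.288,-0.05,-0.987]]'; python3 - <<'E'
from h import *
rel()
p=camera_params("wrist"); im=read_camera("wrist"); cv2.imwrite("pics/w2.png",im)
import pickle; pickle.dump(p,open("w2.pkl","wb")); print(-p["R"].T@p["t"])
E
```

```text
time_s: 7.65
tool_pos: [0.4504, -0.0572, 0.3401]
tool_rot: [180.0, 0.0, -3.2]
force: [0.3, -0.4, 0.0]
grip_width: 0.0601
at [ 0.4504 -0.0572  0.3401] yaw -3.18 t 7.65 F [ 0.3 -0.4  0. ] w 0.0601
[ 0.51641357 -0.06019754  0.5031506 ]
```

View pics/w2.png

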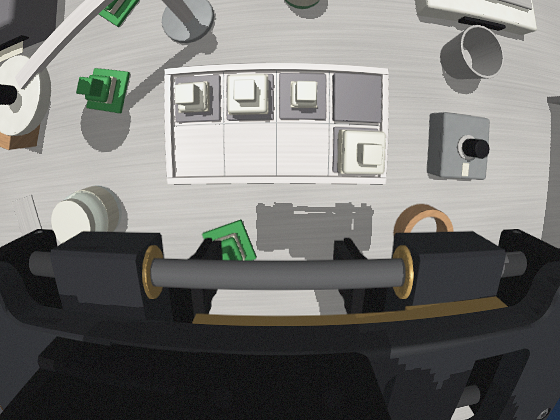

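```bash
python3 - <<'E'
import cv2
a=cv2.imread("pics/w2.png")[55:200,155:405]; cv2.imwrite("pics/w2z.png",cv2.resize(a,None,fx=3.2,fy=3.2,interpolation=2))
E
```

```text
(no output)
```

View pics/w2z.png

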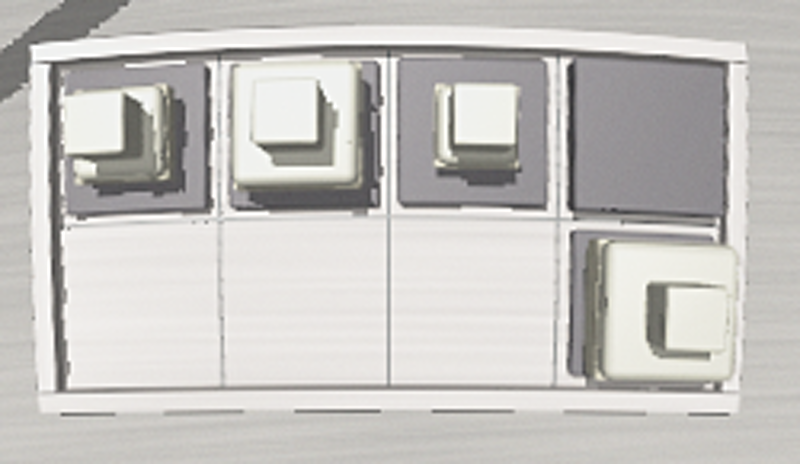

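```bash
python3 - <<'E'
from h import *
import pickle
p=pickle.load(open("w2.pkl","rb"))
z=lambda x,y:(155+(x+.5)/3.2-.5,55+(y+.5)/3.2-.5)
mod=[(.09,.17),(.09,-.17),(-.09,-.17),(-.09,.17)]
w=[ray("wrist",*z(*c),.022,p)[:2] for c in [(30,45),(747,44),(740,412),(40,411)]]
th,t,e=fit2d(mod,w); print(np.degrees(th),t,e,np.round(w,3))
R=np.array([[np.cos(th),-np.sin(th)],[np.sin(th),np.cos(th)]])
for n,c,h in [("b2",(97,123),.087),("b4",(285,112),.101),("b1",(486,116),.080),("b5",(696,318),.108)]:
  X=ray("wrist",*z(*c),h,p); print(n,np.round(X,4),np.round(R.T@(X[:2]-t),4))
E
```

```text
-3.2047330747088707 [ 0.53146334 -0.0600926 ] [0.00094786 0.00066381 0.00043557 0.00112888] [[ 0.63   0.105]
 [ 0.611 -0.235]
 [ 0.432 -0.225]
 [ 0.452  0.114]]
b2 [0.5776 0.0555 0.087 ] [0.0396 0.118 ]
b4 [ 0.5722 -0.0227  0.101 ] [0.0386 0.0396]
b1 [ 0.5688 -0.1013  0.08  ] [ 0.0396 -0.0391]
b5 [ 0.4854 -0.1774  0.108 ] [-0.0395 -0.1197]
```

```bash
cat >> h.py <<'E'
TH=np.radians(-3.2); TT=np.array([.5315,-.0601])
def tw(xt,yt,z): return (TT[0]+np.cos(TH)*xt-np.sin(TH)*yt, TT[1]+np.sin(TH)*xt+np.cos(TH)*yt, z, -3.2)
def where():
    o=get_obs(); d=o["tool_pos"][:2]-TT; c,s=np.cos(TH),np.sin(TH); print("tray xy",np.round([c*d[0]+s*d[1],-s*d[0]+c*d[1]],4))
E
python3 - <<'E'
from h import *
rel(tw(.0396,-.0395,.15),tw(.0396,-.0395,.052))
E
```

```text
at [ 0.4505 -0.0569  0.3402] yaw -3.14 t 7.7 F [ 0.1 -0.1  0.2] w 0.0599
  -> [ 0.569 -0.102  0.15  -3.2  ] row: [0.1206 0.0382 0.1902 0.001 ]
  -> [ 0.569 -0.102  0.052 -3.2  ] row: [0.1206 0.0382 0.2882 0.001 ]
```

```bash
python3 -m handwheel '[[0.05,0.12,0.038,0.08,0],[0.05,0.12,0.038,0.13,0],[0.05,0.12,0.038,0.16,0],[0.05,0.12,0.038,0.19,0],[0.05,0.12,0.038,0.19,0],[0.05,0.12,0.038,0.23,0],[0.05,0.12,0.038,0.26,0],[0.05,0.12,0.038,0.28,0],[0.05,0.12,0.038,0.288,0],[0.05,0.12,0.038,0.288,0],[0.02,0.12,0.038,0.288,0],[0.02,0.12,0.038,0.288,0],[0.02,0.12,0.038,0.288,0],[0.02,0.12,0.038,0.288,0],[0.02,0.12,0.038,0.288,0]]' 15; python3 - <<'E'
from h import *
rel(tw(-.038,-.04,.052),tw(-.038,.12,.052)); where()
E
```

```text
time_s: 9.2
tool_pos: [0.5687, -0.1031, 0.0533]
tool_rot: [-180.0, -0.1, -3.3]
force: [0.2, 0.8, 3.9]
grip_width: 0.026
at [ 0.5687 -0.1031  0.0533] yaw -3.27 t 9.2 F [0.2 0.8 3.9] w 0.026
  -> [ 0.491 -0.098  0.052 -3.2  ] row: [-0.0775 -0.0007  0.0013 -0.0012]
  -> [ 0.5    0.062  0.052 -3.2  ] row: [-0.0777 -0.1607  0.0013 -0.0012]
tray xy [ 0.0395 -0.0408]
```

```bash
python3 -m handwheel '[[0.02,-0.01,-0.001,0,0],[0.02,-0.025,-0.001,0,0],[0.02,-0.04,-0.001,0,0],[0.02,-0.055,-0.001,0,0],[0.02,-0.07,-0.001,0,0],[0.02,-0.078,-0.002,0,0],[0.02,-0.078,-0.005,0,0],[0.02,-0.078,-0.02,0,0],[0.02,-0.078,-0.04,0,0],[0.02,-0.078,-0.06,0,0],[0.02,-0.078,-0.08,0,0],[0.02,-0.078,-0.1,0,0],[0.02,-0.078,-0.12,0,0],[0.02,-0.078,-0.14,0,0],[0.02,-0.078,-0.155,0,0],[0.02,-0.078,-0.16,0,0],[0.02,-0.078,-0.16,0,0]]' 15; python3 - <<'E'
from h import *
rel(tw(-.038,.12,.052)); where()
cv2.imwrite("pics/top3.png",read_camera("top")[170:290,230:390].repeat(4,0).repeat(4,1))
E
```

```text
time_s: 10.9
tool_pos: [0.4999, 0.0623, 0.0532]
tool_rot: [-179.9, -0.1, -3.2]
force: [-0.1, 1.4, 5.4]
grip_width: 0.0257
at [0.4999 0.0623 0.0532] yaw -3.18 t 10.9 F [-0.1  1.4  5.4] w 0.0257
  -> [ 0.5    0.062  0.052 -3.2  ] row: [0.0004 0.0004 0.0012 0.0003]
tray xy [-0.0384  0.1204]
```

View pics/top3.png

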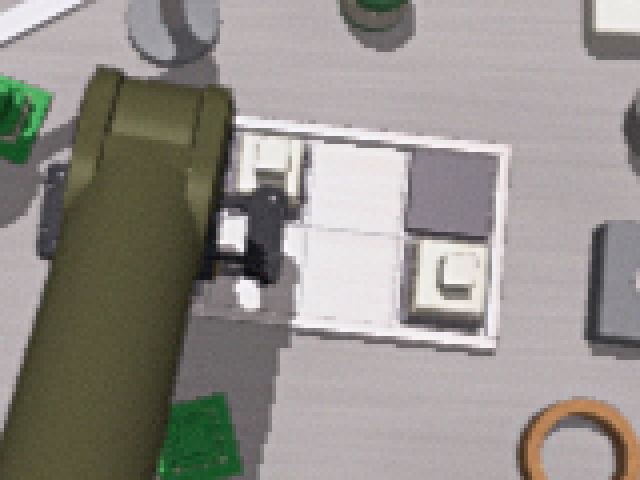

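```bash
python3 -m handwheel '[[0.05,0,0,0,0],[0.05,0,0,0,0],[0.05,0,0,0,0],[0.05,0,0,0,0],[0.05,0,0,-0.03,0],[0.05,0,0,-0.07,0],[0.05,0,0,-0.12,0],[0.05,-0.05,0.12,-0.17,0],[0.05,-0.05,0.12,-0.22,0],[0.05,-0.05,0.12,-0.27,0],[0.05,-0.05,0.12,-0.287,0],[0.05,-0.05,0.12,-0.287,0],[0.05,-0.05,0.12,-0.287,0]]' 15; cat >> h.py <<'E'
def look(name):
    p=camera_params("wrist"); im=read_camera("wrist"); a=im[40:210,130:420]; cv2.imwrite(f"pics/{name}.png",cv2.resize(a,None,fx=2.7,fy=2.7,interpolation=2))
    import pickle; pickle.dump(p,open(name+".pkl","wb"))
def caps(name,lst):
    import pickle; p=pickle.load(open(name+".pkl","rb")); H={1:.08,2:.087,3:.094,4:.101,5:.108}
    c,s=np.cos(TH),np.sin(TH)
    for k,x,y in lst:
        X=ray("wrist",130+(x+.5)/2.7-.5,40+(y+.5)/2.7-.5,H[k],p); d=X[:2]-TT; print("b",k,np.round(X,4),"tray",np.round([c*d[0]+s*d[1],-s*d[0]+c*d[1]],4))
E
python3 -c "
from h import *
rel(); look('w3')"
```

```text
time_s: 12.25
tool_pos: [0.444, -0.0583, 0.3432]
tool_rot: [-179.9, -0.4, -3.5]
force: [0.3, -0.7, -0.4]
grip_width: 0.05
at [ 0.444  -0.0583  0.3432] yaw -3.54 t 12.25 F [ 0.3 -0.7 -0.4] w 0.05
```

View pics/w3.png

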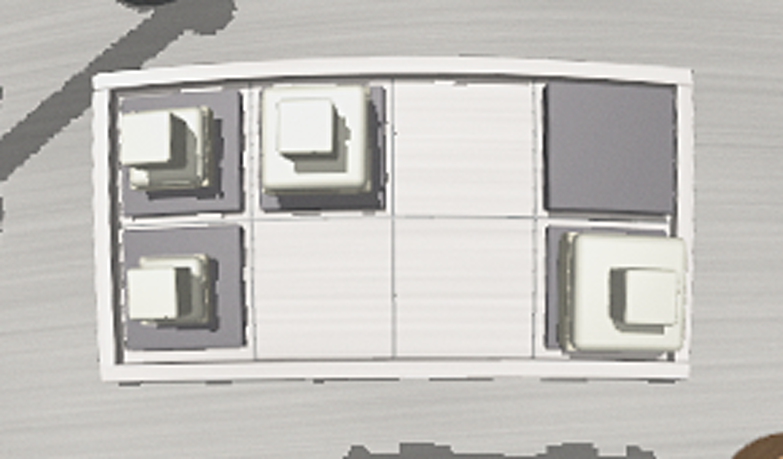

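```bash
python3 -c "
from h import *
caps('w3',[(1,152,294),(2,145,138),(4,305,126),(5,650,298)])
rel(tw(.0386,.04,.15),tw(.0386,.04,.071))"
```

```text
b 1 [0.5003 0.0615 0.08  ] tray [-0.0379  0.1197]
b 2 [0.5777 0.0572 0.087 ] tray [0.0395 0.1197]
b 4 [ 0.5726 -0.0228  0.101 ] tray [0.0389 0.0396]
b 5 [ 0.4847 -0.1771  0.108 ] tray [-0.0402 -0.1194]
at [ 0.4432 -0.0573  0.3408] yaw -3.46 t 12.3 F [-0.2 -0.5 -0.5] w 0.0501
  -> [ 0.572 -0.022  0.15  -3.2  ] row: [ 0.1267 -0.0427  0.1908 -0.0045]
  -> [ 0.572 -0.022  0.071 -3.2  ] row: [ 0.1267 -0.0427  0.2698 -0.0045]
```

```bash
python3 -m handwheel '[[0.05,0.127,-0.043,0.05,0],[0.05,0.127,-0.043,0.1,0],[0.05,0.127,-0.043,0.14,0],[0.05,0.127,-0.043,0.17,0],[0.05,0.127,-0.043,0.18,0],[0.05,0.127,-0.043,0.21,0],[0.05,0.127,-0.043,0.24,0],[0.05,0.127,-0.043,0.26,0],[0.05,0.127,-0.043,0.269,0],[0.05,0.127,-0.043,0.269,0],[0.02,0.127,-0.043,0.269,0],[0.02,0.127,-0.043,0.269,0],[0.02,0.127,-0.043,0.269,0],[0.02,0.127,-0.043,0.269,0],[0.02,0.127,-0.043,0.269,0]]' 15; python3 - <<'E'
from h import *
rel(tw(.038,-.042,.072),tw(-.038,-.042,.072)); where()
E
```

```text
time_s: 13.8
tool_pos: [0.5724, -0.0203, 0.0713]
tool_rot: [-180.0, -0.1, -3.3]
force: [-0.3, -0.1, 2.9]
grip_width: 0.026
at [ 0.5724 -0.0203  0.0713] yaw -3.27 t 13.8 F [-0.3 -0.1  2.9] w 0.026
  -> [ 0.567 -0.104  0.072 -3.2  ] row: [-0.0005  0.084  -0.0007 -0.0013]
  -> [ 0.491 -0.1    0.072 -3.2  ] row: [-0.0765  0.0841 -0.0007 -0.0013]
tray xy [0.0386 0.042 ]
```

```bash
python3 -m handwheel '[[0.02,0,0.01,0,0],[0.02,0,0.025,0,0],[0.02,0,0.04,0,0],[0.02,0,0.055,0,0],[0.02,0,0.07,0,0],[0.02,0,0.08,0,0],[0.02,0,0.081,0,0],[0.02,-0.01,0.081,0,0],[0.02,-0.025,0.081,0,0],[0.02,-0.04,0.081,0,0],[0.02,-0.055,0.081,0,0],[0.02,-0.07,0.081,0,0],[0.02,-0.077,0.081,0,0],[0.02,-0.077,0.081,0,0],[0.02,-0.077,0.081,0,0]]' 15; python3 - <<'E'
from h import *
rel(); where()
E
```

```text
time_s: 15.3
tool_pos: [0.49, -0.097, 0.0712]
tool_rot: [-180.0, -0.0, -3.3]
force: [-2.9, -0.0, 11.1]
grip_width: 0.0261
at [ 0.49   -0.097   0.0712] yaw -3.28 t 15.3 F [-2.9 -0.  11.1] w 0.0261
tray xy [-0.0394 -0.0391]
```

```bash
python3 -m handwheel '[[0.05,0,0,0,0],[0.05,0,0,0,0],[0.05,0,0,0,0],[0.05,0,0,0,0],[0.05,0,0,-0.03,0],[0.05,0,0,-0.07,0],[0.05,0,0,-0.12,0],[0.05,-0.04,-0.04,-0.17,0],[0.05,-0.04,-0.04,-0.22,0],[0.05,-0.04,-0.04,-0.268,0],[0.05,-0.04,-0.04,-0.268,0],[0.05,-0.04,-0.04,-0.268,0]]' 15; 
python3 -c "
from h import *
rel(); look('w4')"
```

```text
time_s: 16.5
tool_pos: [0.454, -0.0543, 0.3413]
tool_rot: [-179.9, -0.3, -3.3]
force: [0.5, -0.1, -0.5]
grip_width: 0.0502
at [ 0.454  -0.0543  0.3413] yaw -3.25 t 16.5 F [ 0.5 -0.1 -0.5] w 0.0502
```

View pics/w4.png

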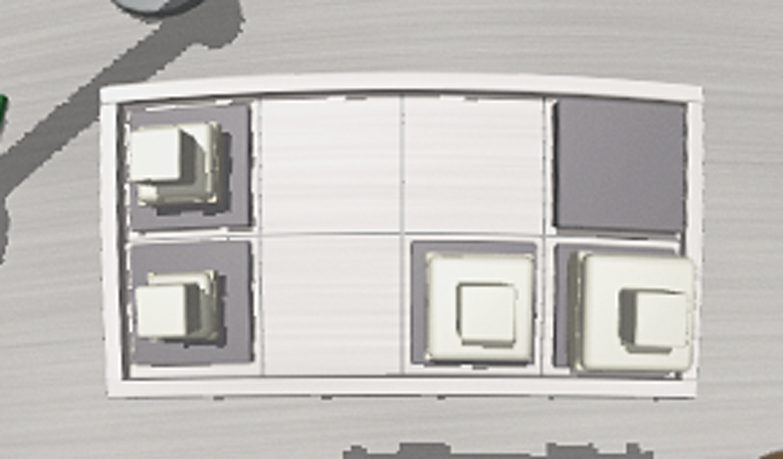

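```bash
python3 -c "
from h import *
caps('w4',[(1,160,311),(2,156,154),(4,486,315),(5,661,319)])
rel(tw(.0395,.119,.15),tw(.0395,.119,.057))"
```

```text
b 1 [0.5007 0.0619 0.08  ] tray [-0.0375  0.1201]
b 2 [0.5779 0.0562 0.087 ] tray [0.0398 0.1187]
b 4 [ 0.4895 -0.0959  0.101 ] tray [-0.0399 -0.0381]
b 5 [ 0.4853 -0.1775  0.108 ] tray [-0.0396 -0.1198]
at [ 0.4532 -0.0546  0.3392] yaw -3.28 t 16.55 F [-0.4 -0.  -0.2] w 0.0494
  -> [ 0.578  0.057  0.15  -3.2  ] row: [ 0.1178 -0.1181  0.1892 -0.0014]
  -> [ 0.578  0.057  0.057 -3.2  ] row: [ 0.1178 -0.1181  0.2822 -0.0014]
```

```bash
python3 -m handwheel '[[0.05,0.118,-0.118,0.03,0],[0.05,0.118,-0.118,0.08,0],[0.05,0.118,-0.118,0.12,0],[0.05,0.118,-0.118,0.16,0],[0.05,0.118,-0.118,0.18,0],[0.05,0.118,-0.118,0.19,0],[0.05,0.118,-0.118,0.22,0],[0.05,0.118,-0.118,0.25,0],[0.05,0.118,-0.118,0.27,0],[0.05,0.118,-0.118,0.281,0],[0.05,0.118,-0.118,0.281,0],[0.02,0.118,-0.118,0.281,0],[0.02,0.118,-0.118,0.281,0],[0.02,0.118,-0.118,0.281,0],[0.02,0.118,-0.118,0.281,0],[0.02,0.118,-0.118,0.281,0]]' 15; python3 - <<'E'
from h import *
rel(tw(.038,.04,.057),tw(-.038,.04,.057)); where()
E
```

```text
time_s: 18.15
tool_pos: [0.5778, 0.0567, 0.0583]
tool_rot: [-180.0, -0.1, -3.3]
force: [-1.1, -0.2, 2.9]
grip_width: 0.0259
at [0.5778 0.0567 0.0583] yaw -3.27 t 18.15 F [-1.1 -0.2  2.9] w 0.0259
  -> [ 0.572 -0.022  0.057 -3.2  ] row: [-0.0016  0.0792  0.0013 -0.0012]
  -> [ 0.496 -0.018  0.057 -3.2  ] row: [-0.0776  0.0793  0.0013 -0.0012]
tray xy [0.0397 0.1192]
```

```bash
python3 -m handwheel '[[0.02,-0.001,0.01,0,0],[0.02,-0.001,0.025,0,0],[0.02,-0.001,0.04,0,0],[0.02,-0.001,0.055,0,0],[0.02,-0.001,0.07,0,0],[0.02,-0.001,0.078,0,0],[0.02,-0.001,0.079,0,0],[0.02,-0.001,0.079,0,0],[0.02,-0.01,0.079,0,0],[0.02,-0.025,0.079,0,0],[0.02,-0.04,0.079,0,0],[0.02,-0.055,0.079,0,0],[0.02,-0.07,0.079,0,0],[0.02,-0.077,0.079,0,0],[0.02,-0.077,0.079,0,0]]' 15; python3 - <<'E'
from h import *
rel(); where()
E
```

```text
time_s: 19.65
tool_pos: [0.4953, -0.018, 0.0582]
tool_rot: [-179.9, -0.0, -3.3]
force: [-2.2, -0.9, 9.8]
grip_width: 0.0258
at [ 0.4953 -0.018   0.0582] yaw -3.27 t 19.65 F [-2.2 -0.9  9.8] w 0.0258
tray xy [-0.0385  0.04  ]
```

```bash
python3 -m handwheel '[[0.05,0,0,0,0],[0.05,0,0,0,0],[0.05,0,0,0,0],[0.05,0,0,0,0],[0.05,0,0,-0.03,0],[0.05,0,0,-0.07,0],[0.05,0,0,-0.12,0],[0.05,-0.045,0.04,-0.17,0],[0.05,-0.045,0.04,-0.22,0],[0.05,-0.045,0.04,-0.27,0],[0.05,-0.045,0.04,-0.282,0],[0.05,-0.045,0.04,-0.282,0],[0.05,-0.045,0.04,-0.282,0]]' 15; 
python3 -c "
from h import *
rel(); look('w5')"
```

```text
time_s: 20.95
tool_pos: [0.4488, -0.0555, 0.3394]
tool_rot: [180.0, -0.0, -3.3]
force: [-0.5, 0.2, 0.2]
grip_width: 0.0501
at [ 0.4488 -0.0555  0.3394] yaw -3.31 t 20.95 F [-0.5  0.2  0.2] w 0.0501
```

View pics/w5.png

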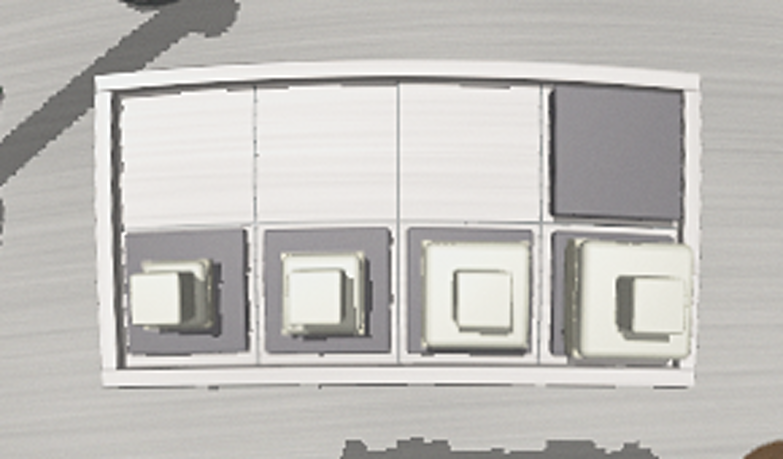

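```bash
python3 -c "
from h import *
caps('w5',[(1,156,299),(2,317,298),(4,483,301),(5,657,306)])
rel((.602,.252,.30,-60),(.56,.23,.30,-60))
t=read_camera('top'); s=read_camera('scene'); cv2.imwrite('pics/top5.png',t); cv2.imwrite('pics/scene5.png',s)
A=black(t,205,185);B=black(s,355,165); print(A,B)
"
```

```text
b 1 [0.5005 0.0611 0.08  ] tray [-0.0377  0.1193]
b 2 [ 0.4948 -0.0193  0.087 ] tray [-0.0389  0.0386]
b 4 [ 0.4897 -0.0963  0.101 ] tray [-0.0397 -0.0385]
b 5 [ 0.485  -0.1767  0.108 ] tray [-0.0399 -0.119 ]
at [ 0.4482 -0.0554  0.3384] yaw -3.3 t 21.0 F [ 0.  -1.2 -0.4] w 0.05
  -> [  0.602   0.252   0.3   -60.   ] row: [ 0.1358 -0.3158  0.0384  0.9897]
  -> [  0.56   0.23   0.3  -60.  ] row: [ 0.0952 -0.2914  0.0384  0.9897]
(array([209.27272727, 185.47727273]), array([205, 180,   9,  11,  44], dtype=int32)) (array([362.27272727, 216.77272727]), array([357, 208,  11,  19, 132], dtype=int32))
```

View pics/top5.png

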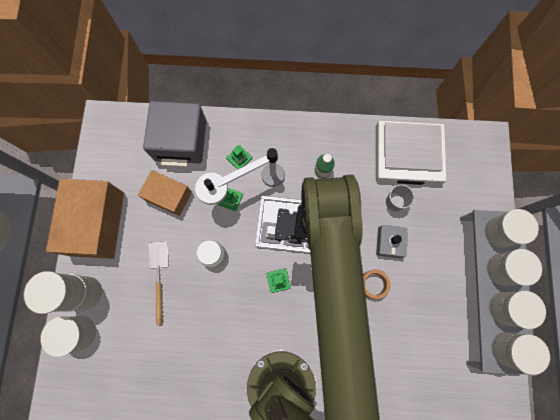

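View pics/scene5.png

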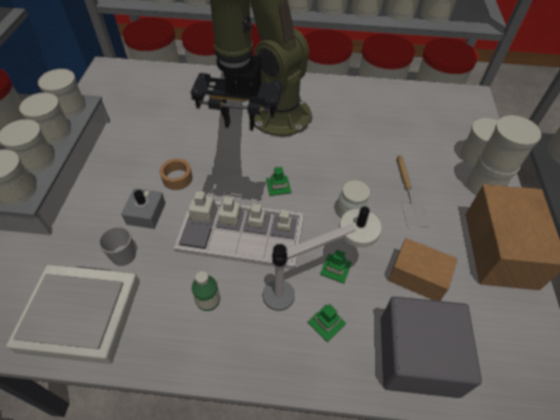

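```bash
python3 -c "
from h import *
X,e=tri([('top',209.3,185.5),('scene',362.3,216.8)]); print(X,e,np.linalg.norm(X[:2]-[.7103,.0688]))
rel((X[0],X[1],.33,-60),(X[0],X[1],.21,-60))
"
```

```text
[0.59857607 0.2504846  0.22659774] 0.0002549240274869338 0.21328744164899052
at [ 0.4479 -0.0553  0.3379] yaw -3.27 t 21.1 F [-1.3 -0.4 -0.3] w 0.0499
  -> [  0.599   0.25    0.33  -60.   ] row: [ 0.1329 -0.3139  0.0079  0.99  ]
  -> [  0.599   0.25    0.21  -60.   ] row: [ 0.1329 -0.3139  0.1279  0.99  ]
```

```bash
python3 -m handwheel '[[0.07,0.134,-0.315,0,0.99],[0.07,0.134,-0.315,0,0.99],[0.07,0.134,-0.315,0,0.99],[0.07,0.134,-0.315,0,0.99],[0.07,0.134,-0.315,0,0.99],[0.07,0.134,-0.315,0,0.99],[0.07,0.134,-0.315,0,0.99],[0.07,0.134,-0.315,0,0.99],[0.07,0.134,-0.315,0,0.99],[0.07,0.134,-0.315,0.01,0.99],[0.07,0.134,-0.315,0.01,0.99]]' 10; python3 -c "
from h import *
rel((.6,.2515,.21,-60)); look('w6')
p=camera_params('wrist'); print((proj('wrist',(.6,.2515,.258),p)-[130,40])*2.7)"
```

```text
time_s: 22.2
tool_pos: [0.6028, 0.2471, 0.3275]
tool_rot: [179.8, 0.2, -59.9]
force: [-0.7, 1.0, 0.5]
grip_width: 0.0701
at [0.6028 0.2471 0.3275] yaw -59.86 t 22.2 F [-0.7  1.   0.5] w 0.0701
  -> [  0.6     0.252   0.21  -60.   ] row: [-0.0053  0.0002  0.1175  0.0025]
[401.43043554 507.13856072]
```

View pics/w6.png

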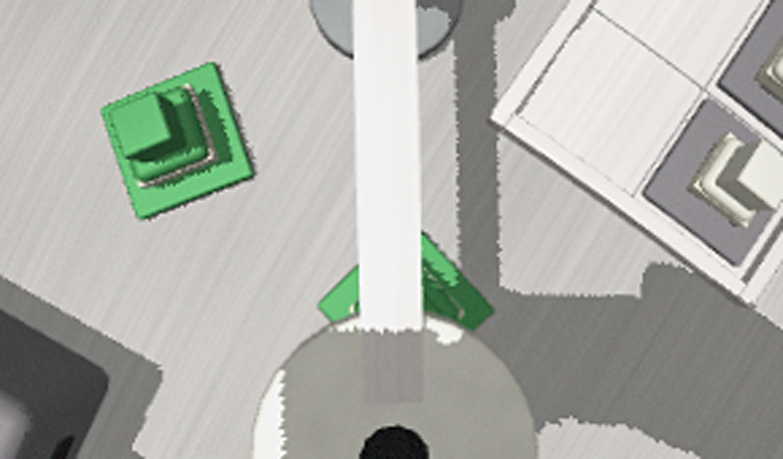

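```bash
python3 -m handwheel '[[0.07,-0.004,0,0.03,0],[0.07,-0.004,0,0.07,0],[0.07,-0.004,0,0.1,0],[0.07,-0.004,0,0.117,0],[0.07,-0.004,0,0.117,0],[0.015,-0.004,0,0.117,0],[0.015,-0.004,0,0.117,0],[0.015,-0.004,0,0.117,0],[0.015,-0.004,0,0.117,0],[0.015,-0.004,0,0.117,0],[0.015,-0.004,0,0.117,0],[0.015,-0.004,0,0.117,0],[0.015,-0.004,0,0.117,0],[0.015,-0.004,0,0.117,0]]' 10; python3 - <<'E'
from h import *
h=np.array([.7103,.0688])
o=get_obs(); g=o["tool_pos"][:2]; print(np.linalg.norm(g-h))
r=.2135; a0=np.degrees(np.arctan2(*(g-h)[::-1])); print(a0)
rel(*[(h[0]+r*np.cos(np.radians(a0+k)),h[1]+r*np.sin(np.radians(a0+k)),.21,a0+k-180) for k in range(6,61,6)])
E
```

```text
time_s: 23.65
tool_pos: [0.6011, 0.2531, 0.2118]
tool_rot: [179.9, 0.2, -59.7]
force: [-0.1, -0.2, 0.7]
grip_width: 0.0238
0.21421028661709346
120.64641278910076
at [0.6011 0.2531 0.2118] yaw -59.67 t 23.65 F [-0.1 -0.2  0.7] w 0.0238
  -> [  0.583   0.24    0.21  -53.354] row: [ 0.002   0.0223  0.0018 -0.1102]
  -> [  0.566   0.226   0.21  -47.354] row: [ 0.0056  0.0444  0.0018 -0.2149]
  -> [  0.55    0.21    0.21  -41.354] row: [ 0.0115  0.0659  0.0018 -0.3196]
  -> [  0.536   0.192   0.21  -35.354] row: [ 0.0196  0.0867  0.0018 -0.4244]
  -> [  0.524   0.173   0.21  -29.354] row: [ 0.0299  0.1066  0.0018 -0.5291]
  -> [  0.514   0.153   0.21  -23.354] row: [ 0.0422  0.1253  0.0018 -0.6338]
  -> [  0.507   0.132   0.21  -17.354] row: [ 0.0563  0.1426  0.0018 -0.7385]
  -> [  0.501   0.111   0.21  -11.354] row: [ 0.0722  0.1583  0.0018 -0.8432]
  -> [ 0.498  0.089  0.21  -5.354] row: [ 0.0897  0.1722  0.0018 -0.948 ]
  -> [0.497 0.066 0.21  0.646] row: [ 0.1085  0.1843  0.0018 -1.0527]
```

```bash
python3 -m handwheel '[[0.015,0.002,0.022,0,-0.11],[0.015,0.006,0.044,0,-0.215],[0.015,0.0115,0.066,0,-0.32],[0.015,0.0195,0.087,0,-0.424],[0.015,0.03,0.1065,0,-0.529],[0.015,0.042,0.125,0,-0.634],[0.015,0.056,0.1425,0,-0.739],[0.015,0.072,0.158,0,-0.843],[0.015,0.09,0.172,0,-0.948],[0.015,0.1085,0.184,0,-1.053],[0.015,0.1085,0.184,0,-1.053]]' 10; python3 - <<'E'
from h import *
h=np.array([.7103,.0688])
o=get_obs(); g=o["tool_pos"][:2]; print(np.linalg.norm(g-h))
r=.214; a0=np.degrees(np.arctan2(*(g-h)[::-1]))%360; print(a0)
rel(*[(h[0]+r*np.cos(np.radians(a)),h[1]+r*np.sin(np.radians(a)),.21,a-180) for a in (186,192,198,204,209,213)])
E
```

```text
time_s: 24.75
tool_pos: [0.4976, 0.0625, 0.2116]
tool_rot: [-179.9, 0.1, 0.5]
force: [2.7, -1.3, -3.6]
grip_width: 0.0241
0.21284158268239398
181.6839402301372
at [0.4976 0.0625 0.2116] yaw 0.46 t 24.75 F [ 2.7 -1.3 -3.6] w 0.0241
  -> [0.497 0.046 0.21  6.   ] row: [-0.0002  0.0161  0.0016 -0.0967]
  -> [ 0.501  0.024  0.21  12.   ] row: [ 0.0031  0.0383  0.0016 -0.2014]
  -> [5.07e-01 3.00e-03 2.10e-01 1.80e+01] row: [ 0.0087  0.0599  0.0016 -0.3062]
  -> [ 5.15e-01 -1.80e-02  2.10e-01  2.40e+01] row: [ 0.0166  0.0809  0.0016 -0.4109]
  -> [ 0.523 -0.035  0.21  29.   ] row: [ 0.0248  0.0977  0.0016 -0.4982]
  -> [ 0.531 -0.048  0.21  33.   ] row: [ 0.0324  0.1106  0.0016 -0.568 ]
```

Go most of the way there, then check the force before the last bit and release.

```bash
python3 -m handwheel '[[0.015,0,0.016,0,-0.097],[0.015,0.003,0.038,0,-0.2],[0.015,0.0085,0.06,0,-0.306],[0.015,0.0165,0.081,0,-0.411],[0.015,0.025,0.098,0,-0.498],[0.015,0.032,0.11,0,-0.568],[0.015,0.032,0.11,0,-0.568]]' 10; python3 - <<'E'
from h import *
rel(); where()
E
```

```text
time_s: 25.45
tool_pos: [0.5303, -0.0457, 0.2116]
tool_rot: [-179.9, 0.3, 33.0]
force: [-2.4, -3.0, 4.5]
grip_width: 0.0238
at [ 0.5303 -0.0457  0.2116] yaw 32.96 t 25.45 F [-2.4 -3.   4.5] w 0.0238
tray xy [-0.002   0.0143]
```

```bash
python3 -m handwheel '[[0.07,0,0,0,0],[0.07,0,0,0,0],[0.07,0,0,0,0],[0.07,0,0,0,0],[0.07,0,0,0,0],[0.07,0,0,0,0],[0.07,0,0,-0.04,0],[0.07,0,0,-0.09,0],[0.07,0,0,-0.09,0]]' 10; python3 - <<'E'
from h import *
rel(tw(-.02,-.25,.34),(.4903,-.3537,.2,-3.2),(.4903,-.3537,.065,-3.2))
cv2.imwrite('pics/scene7.png',read_camera('scene'))
E
```

```text
time_s: 26.35
tool_pos: [0.5339, -0.044, 0.3072]
tool_rot: [180.0, -0.4, 33.2]
force: [1.5, -0.4, 0.4]
grip_width: 0.0695
at [ 0.5339 -0.044   0.3072] yaw 33.19 t 26.35 F [ 1.5 -0.4  0.4] w 0.0695
  -> [ 0.498 -0.309  0.34  -3.2  ] row: [-0.1753  0.2016 -0.0328  0.6351]
  -> [ 0.49  -0.354  0.2   -3.2  ] row: [-0.2061  0.2353  0.1072  0.6351]
  -> [ 0.49  -0.354  0.065 -3.2  ] row: [-0.2061  0.2353  0.2422  0.6351]
```

View pics/scene7.png

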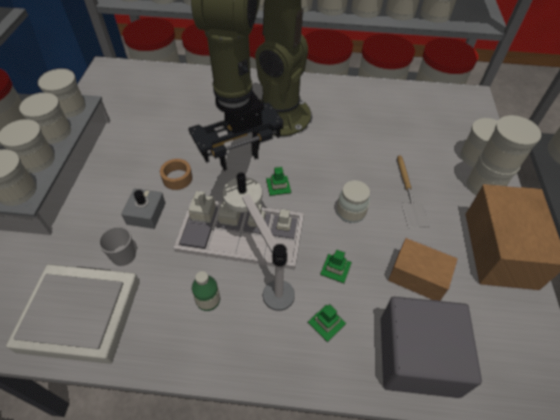

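```bash
python3 -m handwheel '[[0.07,0,0,-0.01,0],[0.07,-0.206,0.236,-0.01,0.635],[0.07,-0.206,0.236,-0.01,0.635],[0.07,-0.206,0.236,-0.01,0.635],[0.07,-0.206,0.236,-0.01,0.635],[0.07,-0.206,0.236,-0.01,0.635],[0.07,-0.206,0.236,-0.01,0.635],[0.07,-0.206,0.236,-0.01,0.635],[0.07,-0.206,0.236,0.04,0.635],[0.07,-0.206,0.236,0.09,0.635],[0.07,-0.206,0.236,0.09,0.635],[0.07,-0.206,0.236,0.09,0.635]]' 10; python3 - <<'E'
from h import *
rel((.4903,-.3537,.065,-3.2))
p=camera_params('wrist'); im=read_camera('wrist'); cv2.imwrite('pics/w8.png',im); print(proj('wrist',(.4903,-.3537,.098),p))
A=black(im,*proj('wrist',(.4903,-.3537,.098),p)); print(A)
E
```

```text
time_s: 27.6
tool_pos: [0.487, -0.3531, 0.2112]
tool_rot: [-179.9, 0.3, -3.2]
force: [0.4, -0.0, 1.4]
grip_width: 0.0702
at [ 0.487  -0.3531  0.2112] yaw -3.18 t 27.6 F [ 0.4 -0.   1.4] w 0.0702
  -> [ 0.49  -0.354  0.065 -3.2  ] row: [0.0033 0.0005 0.1462 0.0004]
[278.51913542 204.40693544]
(array([276.08888889, 215.75555556]), array([267, 214,  19,   4,  45], dtype=int32))
```

View pics/w8.png

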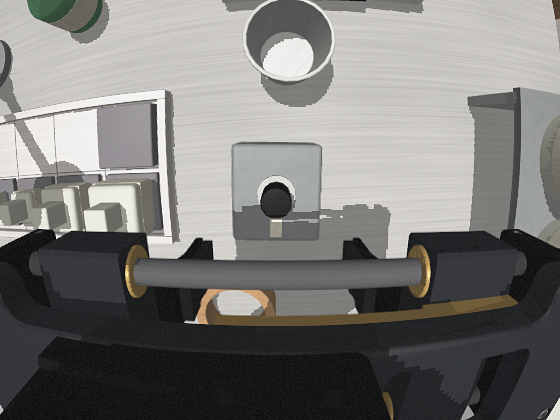

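```bash
python3 -m handwheel '[[0.07,0.005,-0.001,0.04,0],[0.07,0.005,-0.001,0.08,0],[0.07,0.005,-0.001,0.11,0],[0.07,0.005,-0.001,0.13,0],[0.07,0.005,-0.001,0.14,0],[0.07,0.005,-0.001,0.146,0],[0.07,0.005,-0.001,0.146,0],[0.02,0.005,-0.001,0.146,0],[0.02,0.005,-0.001,0.146,0],[0.02,0.005,-0.001,0.146,0],[0.02,0.005,-0.001,0.146,0],[0.02,0.005,-0.001,0.146,0],[0.02,0.005,-0.001,0.146,0],[0.02,0.005,-0.001,0.146,0],[0.02,0.005,-0.001,0.146,0]]' 30; python3 -c "
from h import *
rel()"
```

```text
time_s: 29.15
tool_pos: [0.4919, -0.3516, 0.0651]
tool_rot: [-179.8, 0.2, -3.2]
force: [-0.8, 2.9, 2.6]
grip_width: 0.0272
at [ 0.4919 -0.3516  0.0651] yaw -3.15 t 29.15 F [-0.8  2.9  2.6] w 0.0272
```

```bash
python3 -m handwheel '[[0.02,0,0,-0.004,0],[0.02,0,0,-0.008,0],[0.02,0,0,-0.012,0],[0.02,0,0,-0.016,0],[0.02,0,0,-0.0185,0],[0.02,0,0,-0.0185,0],[0.02,0,0,-0.0185,0]]' 30; python3 -c "
from h import *
rel()
im=read_camera('scene'); cv2.imwrite('pics/s9.png',cv2.resize(im[140:290,80:320],None,fx=3.3,fy=3.3,interpolation=2))"
```

```text
time_s: 29.85
tool_pos: [0.4919, -0.3516, 0.0827]
tool_rot: [-179.9, 0.2, -3.2]
force: [3.0, 2.5, -13.5]
grip_width: 0.0271
at [ 0.4919 -0.3516  0.0827] yaw -3.15 t 29.85 F [  3.    2.5 -13.5] w 0.0271
```

View pics/s9.png

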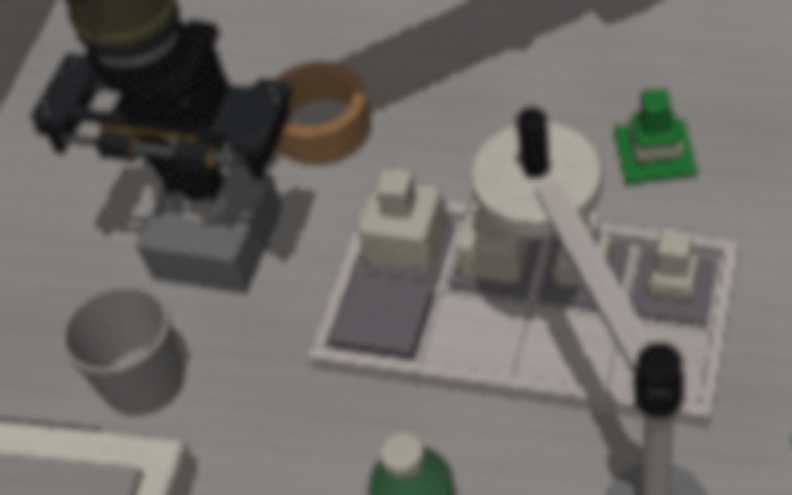

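```bash
python3 -m handwheel '[[0.02,0,0,0.0005,0],[0.045,0,0,0.0005,0],[0.045,0,0,0.0005,0],[0.045,0,0,0.0005,0],[0.045,0,0,0.0005,0],[0.045,0,0,0.0005,0],[0.045,0,0,0.0005,0],[0.045,0,0,0.0005,0],[0.045,0,0,0.0005,0],[0.045,0,0,0.0005,0],[0.045,0,0,0.0005,0],[0.045,0,0,0.0005,0],[0.045,0,0,0.0005,0],[0.045,0,0,0.0005,0],[0.045,0,0,0.0005,0],[0.045,0,0,0.0005,0],[0.045,0,0,0.0005,0],[0.045,0,0,0.0005,0],[0.045,0,0,0.0005,0],[0.045,0,0,0.0005,0]]' 30; python3 -m handwheel '[[0.045,0,0,0,0],[0.045,0,0,0,0],[0.045,0,0,0,0],[0.045,0,0,0,0],[0.045,0,0,0,0],[0.045,0,0,0,0],[0.045,0,0,0,0],[0.045,0,0,0,0],[0.045,0,0,0,0],[0.045,0,0,0,0],[0.045,0,0,0,0],[0.045,0,0,0,0],[0.045,0,0,0,0],[0.045,0,0,0,0],[0.045,0,0,0,0]]' 30;  python3 -c "
from h import *
rel()
im=read_camera('scene'); cv2.imwrite('pics/s10.png',cv2.resize(im[140:290,80:320],None,fx=3.3,fy=3.3,interpolation=2))
im=read_camera('wrist'); cv2.imwrite('pics/w10.png',im)"
```

```text
time_s: 31.9
tool_pos: [0.4919, -0.3525, 0.0832]
tool_rot: [-179.9, 0.2, -3.2]
force: [-0.7, -0.8, -0.2]
grip_width: 0.0452
time_s: 33.4
tool_pos: [0.492, -0.3525, 0.0832]
tool_rot: [-179.9, 0.2, -3.2]
force: [0.3, 0.2, 0.2]
grip_width: 0.045
at [ 0.492  -0.3525  0.0832] yaw -3.17 t 33.4 F [0.3 0.2 0.2] w 0.045
```

View pics/s10.png

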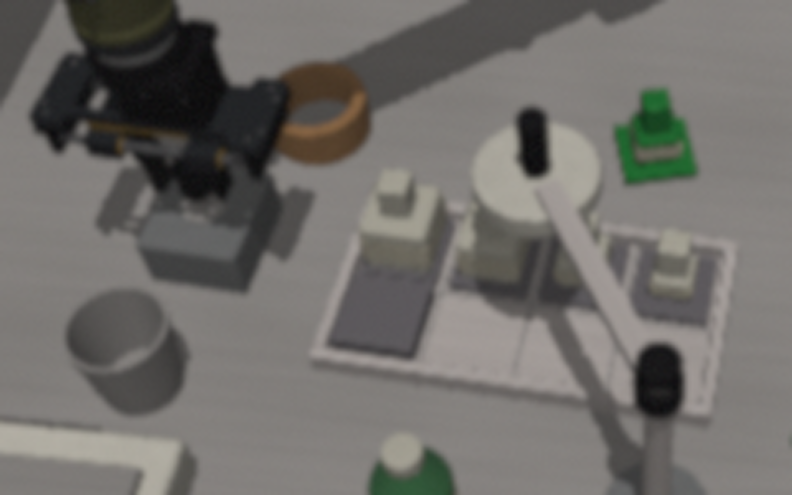

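View pics/w10.png

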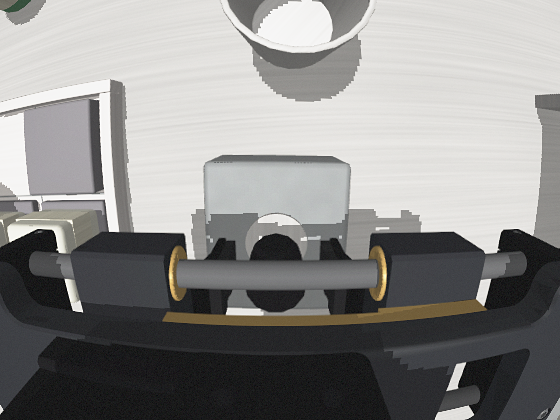

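```bash
python3 -c "
from h import *
p=camera_params('wrist')
for z in (.060,.078,.098,.116): print(z,proj('wrist',(.492,-.3525,z),p), 14*325/ np.linalg.norm((p['R']@np.array([.492,-.3525,z])+p['t']))/1000)"
python3 - <<'E'
import cv2
a=cv2.imread('pics/w10.png')[200:330,200:350]; cv2.imwrite('pics/w10z.png',cv2.resize(a,None,fx=4,fy=4))
E
```

```text
0.06 [278.17901753 243.06294723] 23.021307985998135
0.078 [278.25069264 253.96081113] 25.1666975919057
0.098 [278.34695916 268.70286595] 28.023445911616207
0.116 [278.45321903 285.1194271 ] 31.136658601156395
```

View pics/w10z.png

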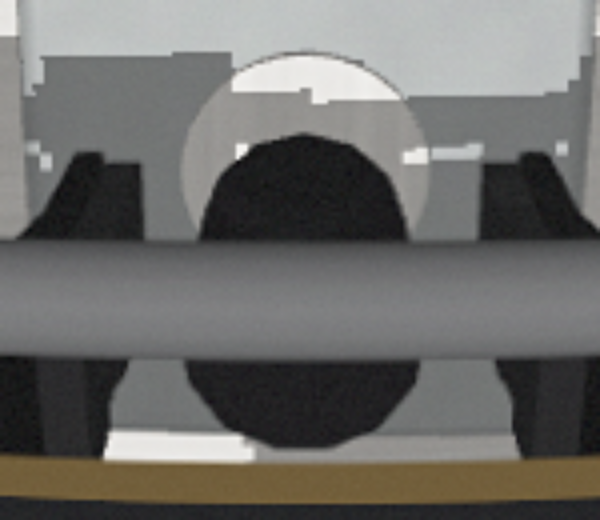

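```bash
python3 -m handwheel '[[0.02,0,0,0,0],[0.02,0,0,0,0],[0.02,0,0,0,0],[0.02,0,0,0,0],[0.02,0,0,0,0],[0.02,0,0,0.004,0],[0.02,0,0,0.008,0],[0.02,0,0,0.012,0],[0.02,0,0,0.016,0],[0.02,0,0,0.0185,0],[0.02,0,0,0.0195,0],[0.02,0,0,0.0195,0],[0.02,0,0,0.0195,0]]' 40; python3 -c "
from h import *
rel()"
```

```text
time_s: 34.8
tool_pos: [0.4921, -0.3517, 0.065]
tool_rot: [-179.8, 0.2, -3.2]
force: [-3.7, 8.6, 15.3]
grip_width: 0.0274
at [ 0.4921 -0.3517  0.065 ] yaw -3.15 t 34.8 F [-3.7  8.6 15.3] w 0.0274
```

```bash
python3 -m handwheel '[[0.07,0,0,-0.001,0],[0.07,0,0,-0.001,0],[0.07,0,0,-0.001,0],[0.07,0,0,-0.001,0],[0.07,0,0,-0.001,0],[0.07,0,0,-0.001,0],[0.07,0,0,-0.04,0],[0.07,0,0,-0.09,0],[0.07,0,0,-0.14,0],[0.07,-0.06,0.1,-0.18,0],[0.07,-0.1,0.2,-0.18,0],[0.07,-0.1,0.2,-0.18,0],[0.07,-0.1,0.2,-0.18,0],[0.07,-0.1,0.2,-0.18,0],[0.07,-0.1,0.2,-0.18,0]]' 15; python3 -c "
from h import *
rel()
t=read_camera('top'); s=read_camera('scene'); cv2.imwrite('pics/t11.png',cv2.resize(t[170:290,230:420],None,fx=4,fy=4,interpolation=2)); cv2.imwrite('pics/s11.png',cv2.resize(s[140:290,80:320],None,fx=3.3,fy=3.3,interpolation=2)); cv2.imwrite('pics/s11f.png',s); cv2.imwrite('pics/t11f.png',t)
A=black(t,396,239);B=black(s,139,197); print('knob',A,B,tri([('top',*A[0]),('scene',*B[0])]))
A=black(t,298,230);B=black(s,242,183); X=tri([('top',*A[0]),('scene',*B[0])]); print('grip',A,B,X,X[0][:2]-TT)
"
```

```text
time_s: 36.3
tool_pos: [0.3759, -0.5517, 0.2445]
tool_rot: [179.9, 0.3, -3.7]
force: [-0.5, -0.2, 0.0]
grip_width: 0.0699
at [ 0.3759 -0.5517  0.2445] yaw -3.7 t 36.3 F [-0.5 -0.2  0. ] w 0.0699
knob (array([395.70212766, 239.57446809]), array([391, 236,  10,   8,  47], dtype=int32)) (array([139.32608696, 197.02173913]), array([135, 191,  10,  13,  92], dtype=int32)) (array([ 0.48998998, -0.35366136,  0.07786235]), np.float64(0.001448779421825837))
grip (array([306.03225806, 214.16129032]), array([303, 209,   7,   9,  31], dtype=int32)) (array([241.06034483, 182.71551724]), array([238, 174,   7,  19, 116], dtype=int32)) (array([ 0.5273781 , -0.04589752,  0.22557891]), np.float64(0.002012029814635532)) [-0.0041219   0.01420248]
```

View pics/t11.png

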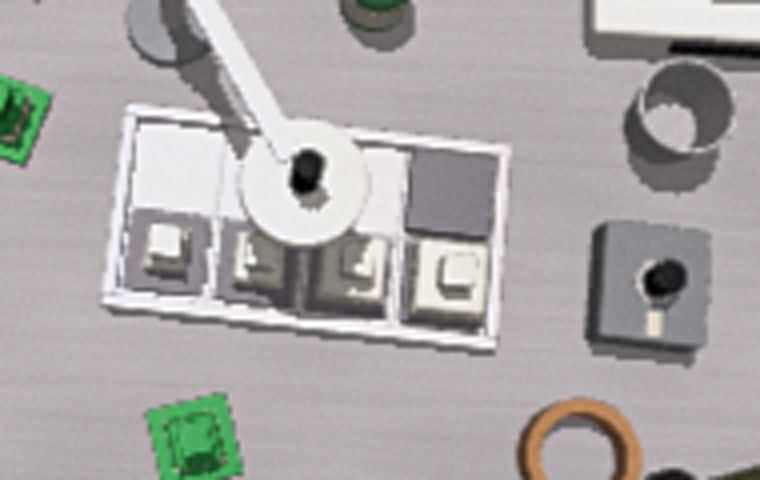

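View pics/s11.png

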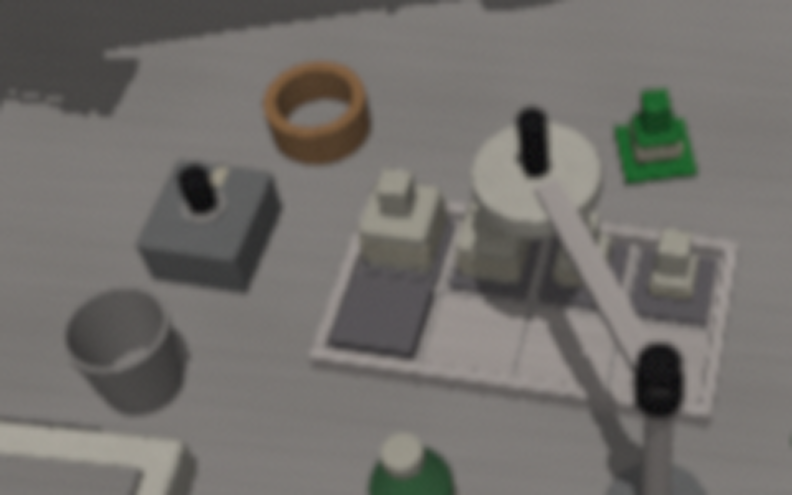

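```bash
python3 -c "
from cell import *
print(sign_off())"
```

```text
the job is handed in; nothing more can be done
None
```

The job is done and was handed in at about 36 s; `sign_off` gave no verdict.

**What I did:**
- I swung the lamp clear to the left.
- I identified the four bottles by size as nos. 1, 2, 4 and 5. No. 5 already stood at the front right.
- I slid no. 1 to the front left, then no. 4 to the third front place, then no. 2 to the second.
- I swung the lamp back over the tray and pulled the knob to its outer stop. It stayed on, released, for about 3.6 s, and the wrist picture showed it raised by about 18 mm. I then pushed it home.

**Last checks:**
- **Bottles:** The wrist camera, before the lamp came back, put them at tray x of -38 to -40 mm and y of +119, +39, -39 and -119 mm. After the last move the top and scene pictures still showed them upright and in order, though the lamp partly hid nos. 2 and 4.
- **Lamp:** The grip is about 15 mm from the tray centre.
- **Knob:** Its centre is at 78 mm, against 78.5 mm measured at the start, so it is home.
- **Surroundings:** I touched no bystander, and those in the last pictures looked undisturbed. The open gripper is well clear of everything.

I saw no grip slip and no knocked bottle, and no check failed or disagreed.

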